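# Drain the walnuts and hold the spout open

### The arm

A 7-joint arm with a two-finger parallel gripper is mounted at the origin on the work surface. World frame = base frame: x ahead of the robot, y to its left, z up, the work surface at z = 0. Lengths are in m, angles in rad, forces in N, time in s.
With the tool pointing down it reaches from about 0.425 to 0.925 m from the base axis. Payload 6.8 kg.
Tool frame: the origin (TCP) lies at the very end of the fingers, on their centre line; the grasp point (between the pads) lies 19 mm behind it; z points along the fingers, y is the line along which they close (so a half turn about z gives the same grasp; the last joint's range is limited). The gripper opens to 85 mm and grips with 20 to 120 N. Pads are 22 mm wide; open, the fingers measure 114 mm over their backs; the gripper's body (76 mm by 85 mm) begins 54 mm behind the grasp point. The pads swing forward as they close: fully open they stand 13 mm farther back than shut.
Start: joints at [1.074, 0.477, 0.022, 1.555, -0.011, 1.109, -0.083], TCP at [0.256, -0.625, 0.231] pointing down, gripper open.
Joint ranges: [-2.96, 2.96], [-0.34, 2.1], [-1.41, 1.46], [0.24, 2.44], [-1.37, 4.51], [0.17, 1.92], [-2.96, 2.96]. Speed limits (rad/s): [2.39, 2.39, 3.14, 3.14, 3.14, 3.14, 3.14].

### API

Orientations are given as a unit quaternion [w, x, y, z].
In Python, from station import get_obs, read_camera, hand_in gives the robot as it stands.
- The arm moves only by the tool arm_command, never from a script. Its argument "commands" is one flat list of numbers, 7 for each row, row after row: the shift along the tool's x, y, z in m, then the turn, a rotation vector about the tool's x, y, z in degrees, then the opening, from 0 (shut) to 1 (fully open). In form: [tx, ty, tz, rx, ry, rz, fingers, tx, ty, tz, rx, ry, rz, fingers, ...]. A call has 1 to 8 rows; each row is the pose to reach, as a shift and turn from the pose commanded when the call began, along the tool's axes at that moment; what a row does not reach only later rows make up. A row lasts 1/10 s, in which the tool goes at most 50 mm and 8.59 degrees, less where a joint would pass 70% of its speed; a pose out of reach is approached as far as the arm can. A call with a gripper value outside its range is refused whole. The fingers move at their own pace and stop on an object; "force" is the grip in N (left out, the last holds). Time passes only in rows, so rows that repeat a pose let the fingers close. It gives the time, the measured TCP pose, the force, the opening and the grip force at its end, in the units of the state.
- get_obs(): the state, without advancing time (a new reading comes with each control period).
- read_camera(name): name is "side" or "top" or "wrist"; returns a dict with "img" (480x640x3 uint8, red, green, blue), "camera_matrix" (3x3 intrinsics, pixels), "pose" (4x4, takes a point from camera to world coordinates). Camera axes: x right, y down, z forward; pixel columns grow to the right and rows downward; lengths in m; the calibration is good to about 2 mm. A picture is of the moment at which its call begins. There is no depth.
- hand_in(): hands the job in; it is judged then, once.
The state is a dict: "t": time; "q": joint angles; "joint_vel": joint speeds; "joint_torque": joint torques, N m; "eef_pos": TCP position; "tool_rot": TCP orientation; "contact_force": force on the tool from outside, world axes, zero at the start; "torque": the same for the moment, N m; "gripper_width": opening from 0.0 (shut) to 1.0 (fully open); "grasp_force": force on a finger pad.
Only numpy, scipy, OpenCV 4.12 (cv2) and the standard library are available. Lean on these libraries where they do the work, as an engineer would, in place of code of your own. Each camera call takes 0.05 s, during which the arm holds its last target. There are 200 camera calls.

### The job

Pour all six walnuts from the steel measuring cup into the trough of the blue dish drainer while its spout flap is shut, then stand the cup upright on the ledge and let go of it. Then press the spout's lever down until it lies level (flap open 40 degrees), so that the walnuts roll out into the steel rice bowl, and finish while still holding the lever there: the spring would shut it again. Leave the other dishes where they are and the bowl under the spout.

Things in the scene. Friction and masses are not known exactly. Their poses are not given: they have to be found in the camera images.
- drainer: blue plastic dish drainer, fixed to the ledge. Origin on the ledge under the middle of its trough; z up, +y along the trough towards the spout, +x towards the low dish tray (far side; x 55 to 245 mm, y -170 to 110 mm, walls 40 mm tall). The trough is an open-topped channel, inner x -47 to 47 mm, y -82 to 84 mm, rim 155 mm above the ledge; its floor slopes from 112 mm high at y = -80 mm to 78 mm at the spout end (y = +80 mm), so round things roll to the spout flap.
- spout (a joint): angle of the spout flap and its lever (one rigid piece), rad: 0 = flap hanging shut across the trough's +y end, growing as the flap's foot swings outward (+y); stop at 1.1. A spring closes it: about 0.14 N m when shut, 0.28 N m at 0.7 rad (some 2 to 4 N at the lever pad). The lever rises at 40 degrees (0.70 rad) from the horizontal when the flap is shut, so it lies level exactly when the flap is open 40 degrees. The flap is 90 mm wide and hangs 62 mm below its hinge.
- spout_hinge (a point): middle of the flap's hinge line, at drainer x 0, y 87 mm, z 145 mm; the hinge line runs along the drainer's x.
- lever_pad (a point): centre of the upper face of the lever's pad (32 x 36 mm, 6 mm thick), 75 mm from the hinge line; it lies at drainer x = -78 mm, outside the trough's wall on the robot's side. From the hinge line the lever points back along the trough (-y) and up; pressing the pad down opens the flap and the pad travels on an arc about the hinge line (as the lever comes level it moves about 48 mm down and 18 mm in -y).
- cup: steel measuring cup with a straight handle, loose on the ledge, holding the walnuts at the start. Origin at the centre of its underside, z up. Outside diameter 64 mm at the foot, 104 mm at the rim, 50 mm tall, wall 3 mm. Handle: a round bar 13 mm thick along the cup's -y, axis 46 mm above the underside, free from 55 to 155 mm from the cup's axis. The cup weighs about 0.15 kg. It empties when tilted 85 to 90 degrees to either side.
- bowl: steel rice bowl, 150 mm wide, 55 mm tall, loose on the ledge under the spout, where walnuts leaving the trough fall into it. Origin at the centre of its underside. Stays where it is.
- walnut0: walnut in its shell, a ball 28 mm in diameter, 13 g; origin at its centre. One of six alike.
- walnut1: walnut in its shell, a ball 28 mm in diameter, 13 g; origin at its centre. One of six alike.
- walnut2: walnut in its shell, a ball 28 mm in diameter, 13 g; origin at its centre. One of six alike.
- walnut3: walnut in its shell, a ball 28 mm in diameter, 13 g; origin at its centre. One of six alike.
- walnut4: walnut in its shell, a ball 28 mm in diameter, 13 g; origin at its centre. One of six alike.
- walnut5: walnut in its shell, a ball 28 mm in diameter, 13 g; origin at its centre. One of six alike.
- tumbler: a glass tumbler, 66 mm wide, 100 mm tall, standing in the drainer's dish tray; a bystander, not to be disturbed. Origin at its underside.
- chopstick_cup: a wooden cup 70 mm wide with chopsticks reaching 190 mm high, standing in the dish tray; a bystander, not to be disturbed. Origin at its underside.
- saucer: a small flat green saucer, 100 mm wide, 18 mm tall, on the ledge; a bystander, not to be disturbed. Origin at its underside.
- soap: a clear soap bottle, 60 mm wide, 170 mm tall, on the ledge; a bystander, not to be disturbed. Origin at its underside.
- mug: a white mug, 80 mm wide, 90 mm tall, on the ledge; a bystander, not to be disturbed. Origin at its underside.
- spoon: a steel spoon lying on the ledge; a bystander, not to be disturbed. Origin at its underside.
Mind the look-alikes: they are no part of the job. Leave any red look-alike of the bowl alone.

How it is judged:
On the way, in this order (a step that is already met when the one before it is completed fails the run):
1. all six walnuts lie in the trough behind the shut flap (x of walnut0 in the frame of drainer between -0.05 and 0.05 m and y of walnut0 in the frame of drainer between -0.085 and 0.09 m and z of walnut0 in the frame of drainer between 0.08 and 0.155 m and x of walnut1 in the frame of drainer between -0.05 and 0.05 m and y of walnut1 in the frame of drainer between -0.085 and 0.09 m and z of walnut1 in the frame of drainer between 0.08 and 0.155 m and x of walnut2 in the frame of drainer between -0.05 and 0.05 m and y of walnut2 in the frame of drainer between -0.085 and 0.09 m and z of walnut2 in the frame of drainer between 0.08 and 0.155 m and x of walnut3 in the frame of drainer between -0.05 and 0.05 m and y of walnut3 in the frame of drainer between -0.085 and 0.09 m and z of walnut3 in the frame of drainer between 0.08 and 0.155 m and x of walnut4 in the frame of drainer between -0.05 and 0.05 m and y of walnut4 in the frame of drainer between -0.085 and 0.09 m and z of walnut4 in the frame of drainer between 0.08 and 0.155 m and x of walnut5 in the frame of drainer between -0.05 and 0.05 m and y of walnut5 in the frame of drainer between -0.085 and 0.09 m and z of walnut5 in the frame of drainer between 0.08 and 0.155 m and value of joint spout below 0.15 rad), for 0.3 s.
2. the cup stands upright on the ledge, let go, while the walnuts wait in the trough behind the shut flap (all of step 1 and height (world z) of cup below 0.006 m and angle between cup's own z axis and vertical below 0.1 rad and linear speed of cup below 0.03 m/s and contact force between each of the arm, the fingers and cup below 0.1 N), for 0.2 s.
At the end, for the whole second after the job is handed in: The robot is still pressing on the lever and holds it steady and level (flap open 40 degrees, within 7 degrees); all six walnuts are in the bowl, which stands upright on the ledge within 40 mm of where it was; the cup stands upright on the ledge, not touched by the robot (value of joint spout between 0.578 and 0.818 rad and velocity of joint spout between -0.1 and 0.1 rad/s and contact force between any of the fingers, the arm and spout above 1 N and horizontal distance between each of walnut0, walnut1, walnut2, walnut3, walnut4, walnut5 and bowl below 0.068 m and z of walnut0 in the frame of bowl between 0.008 and 0.06 m and z of walnut1 in the frame of bowl between 0.008 and 0.06 m and z of walnut2 in the frame of bowl between 0.008 and 0.06 m and z of walnut3 in the frame of bowl between 0.008 and 0.06 m and z of walnut4 in the frame of bowl between 0.008 and 0.06 m and z of walnut5 in the frame of bowl between 0.008 and 0.06 m and height (world z) of each of cup, bowl below 0.006 m and angle between each of cup, bowl's own z axis and vertical below 0.1 rad and linear speed of cup below 0.03 m/s and contact force between each of the arm, the fingers and cup below 0.1 N); the arm keeps its last pose, push and grip.
It fails at once if another dish is pushed more than 30 mm or knocked over (distance of any of tumbler, chopstick_cup, saucer, soap, mug, spoon from where it was at the start of the episode above 0.03 m or angle between any of tumbler, chopstick_cup, saucer, soap, mug's own z axis and vertical above 0.5 rad).
It fails at once if the bowl is pushed more than 40 mm (distance of bowl from where it was at the start of the episode above 0.04 m).
It also fails if it takes over 67 s, if anything falls off the work surface, if the arm or the gripper's body presses on something with over 40 N, if the wrist force passes 120 N, or if a joint passes its speed limit or range.

## Working session

There is one attempt and no reset: what is moved stays moved. The work goes in short steps, Python scripts to look and compute and a tool call to move; the robot and the scene stay as the last step left them, time stands still between calls to the robot, and variables do not carry over. Pictures are saved under pics/ and viewed, at most 10 in all, crops included, and the job is handed in when it is done.

Besides the shell and the picture viewer there is one more tool, called by a JSON object that holds its "name" and its "arguments". arm_command: Moves the arm, as the interface text tells. Its arguments: {"type":"object","properties":{"commands":{"type":"array","items":{"type":"number"}},"force":{"type":"number"}},"required":["commands"]}

```bash
mkdir -p pics; ls; cat > h.py <<'E'
import numpy as np,cv2
from station import get_obs,read_camera,hand_in
def snap(n,f):
    c=read_camera(n); cv2.imwrite('pics/'+f,c['img'][:,:,::-1]); np.savez('pics/'+f+'.npz',K=c['camera_matrix'],P=c['pose']); return c
def load(f):
    d=np.load('pics/'+f+'.npz'); return d['K'],d['P']
def px2w(f,u,v,z):
    K,P=load(f); r=P[:3,:3]@np.linalg.inv(K)@[u,v,1]; o=P[:3,3]; return o+r*(z-o[2])/r[2]
def w2px(f,p):
    K,P=load(f); c=P[:3,:3].T@(np.asarray(p)-P[:3,3]); q=K@c; return q[:2]/q[2]
E
python3 - <<'E'
from h import *
for n in('top','side'):
    c=snap(n,n+'0.png'); print(n,c['pose'].round(3).tolist(),c['camera_matrix'].round(0).tolist())
o=get_obs();print(o['eef_pos'],o['tool_rot'],o['t'])
E
```

```text
pics
top [[0.019, -0.992, 0.123, 0.385], [-1.0, -0.019, -0.003, 0.082], [0.005, -0.123, -0.992, 1.395], [0.0, 0.0, 0.0, 1.0]] [[559.0, 0.0, 317.0], [0.0, 559.0, 234.0], [0.0, 0.0, 1.0]]
side [[0.808, -0.471, 0.353, 0.158], [-0.589, -0.638, 0.497, -0.483], [-0.008, -0.609, -0.793, 1.021], [0.0, 0.0, 0.0, 1.0]] [[570.0, 0.0, 323.0], [0.0, 570.0, 240.0], [0.0, 0.0, 1.0]]
[ 0.25567792 -0.62411591  0.23040855] [-8.17701204e-04  9.81158468e-01  1.93202841e-01 -2.32409726e-04] 0.1
```

View pics/top0.png

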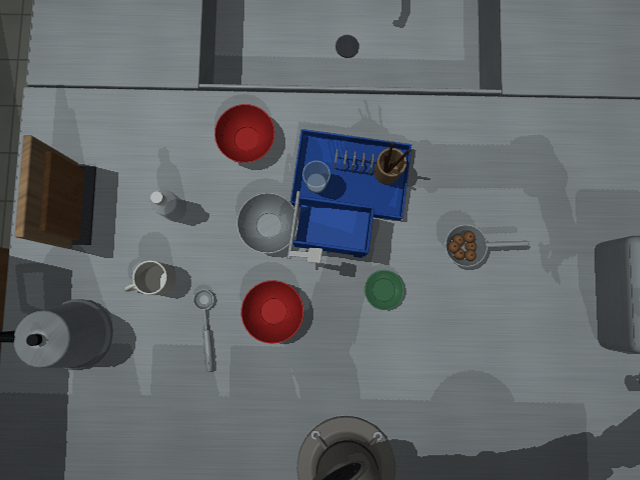

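View pics/side0.png

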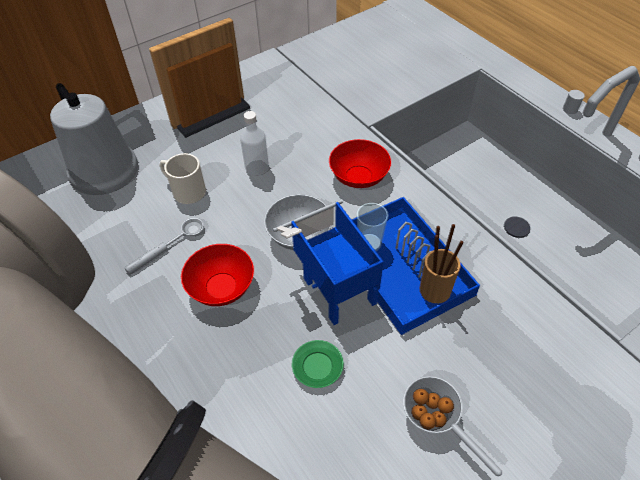

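The steel cup with the walnuts is at (467,246), its handle running to (528,245). Its only look-alike is the spoon at (205,300). The steel bowl is at (267,223), with red look-alikes at (245,133) and (272,311). The trough is at (333,229), and its lever pad is near (313,255). I'll check these in one close crop.

```bash
python3 - <<'E'
import cv2
i=cv2.imread('pics/top0.png')
a=cv2.resize(i[180:290,230:390],None,fx=5,fy=5,interpolation=cv2.INTER_CUBIC)
cv2.imwrite('pics/c1.png',a)
a=cv2.resize(i[200:290,420:550],None,fx=6,fy=6,interpolation=cv2.INTER_CUBIC)
cv2.imwrite('pics/c2.png',a)
E
```

```text
(no output)
```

View pics/c1.png

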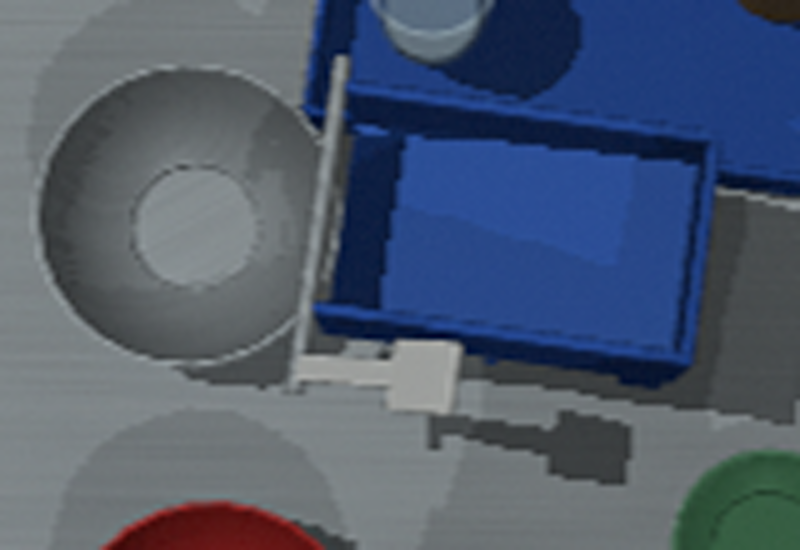

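View pics/c2.png

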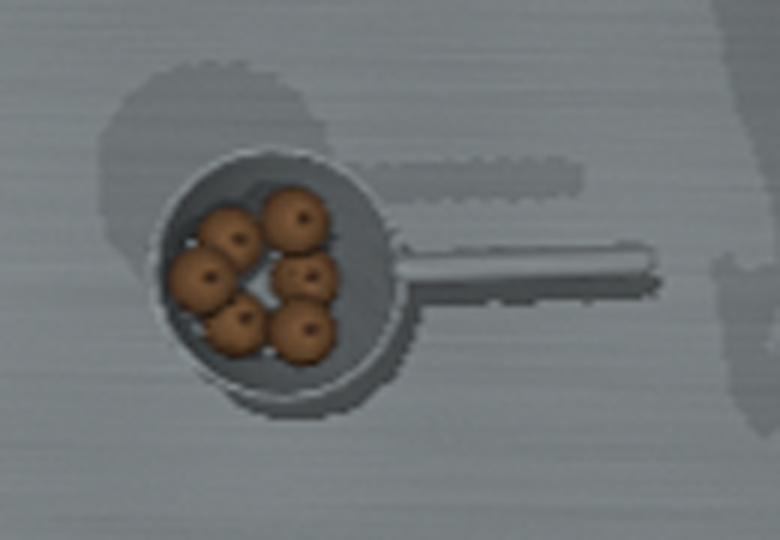

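The first crop shows the trough rim corners at full-image pixels (373,208) and (368.6,252), the hinge line from (298,191.6) to (288,258), the pad at (315,255.4) and the bowl at (268,223). The second shows the cup rim centre at (466.8,245.5) and the handle tip at (529.2,243.3), with six walnuts inside.

```bash
python3 - <<'E'
from h import *
f='top0.png'
g=lambda u,v,z:px2w(f,u,v,z).round(4)
print('cup',g(466.8,245.5,.05),'tip',g(529.2,243.3,.046),'h0',g(487,244.5,.046))
h1,h2=g(298,191.6,.148),g(288,258,.148);print('hinge',h1,h2)
print('pad',g(315,255.4,.193))
print('corners',g(373,208,.155),g(368.6,252,.155),g(230+315/5,180+320/5,.155),g(230+345/5,180+90/5,.155))
print('bowl',g(268,223,.055),'saucer',g(385,290,.018),'tumbler',g(317,165,.1),'redbowl',g(272,311,.055))
d=(h1-h2)[:2];ex=d/np.linalg.norm(d);print('yaw from hinge',np.degrees(np.arctan2(ex[1],ex[0])))
E
```

```text
cup [ 0.5309 -0.2847  0.05  ] tip [ 0.5396 -0.4379  0.046 ] h0 [ 0.5347 -0.335   0.046 ]
hinge [0.6359 0.124  0.148 ] [0.4845 0.1429 0.148 ]
pad [0.4876 0.0826 0.193 ]
corners [ 0.6003 -0.0459  0.155 ] [ 0.5007 -0.0367  0.155 ] [0.5154 0.1322 0.155 ] [0.6199 0.1211 0.155 ]
bowl [0.5759 0.1979 0.055 ] saucer [ 0.4206 -0.0908  0.018 ] tumbler [0.7107 0.082  0.1   ] redbowl [0.365  0.1822 0.055 ]
yaw from hinge -7.115700719439443
```

{"name": "arm_command", "arguments": {"commands": [0.04, -0.01, -0.01, 0, 0, -8, 0.5, 0.08, -0.02, -0.02, 0, 0, -16, 0.4, 0.12, -0.04, -0.03, 6, 0, -24, 0.35, 0.16, -0.05, -0.04, 12, 0, -32, 0.35, 0.2, -0.06, -0.05, 18, 0, -40, 0.35, 0.2, -0.06, -0.05, 18, 0, -40, 0.35]}}

```text
t: 0.7
eef_pos: [0.4255, -0.488, 0.2818]
tool_rot: [-0.152, 0.84, 0.52, -0.027]
contact_force: [0.8, 1.1, 0.2]
gripper_width: 0.353
grasp_force: 0.0
```

```bash
cat >> h.py <<'E'
def log():
    import json
    o=get_obs(); open('log.txt','a').write(json.dumps([list(map(float,o[k])) for k in('q','eef_pos','tool_rot')])+'\n'); return o
E
echo '[[1.074,0.477,0.022,1.555,-0.011,1.109,-0.083],[0.25567792,-0.62411591,0.23040855],[-8.17701204e-04,9.81158468e-01,1.93202841e-01,-2.32409726e-04]]'>log.txt
python3 -c "
from h import *
o=log();print(o['q'].round(3),o['eef_pos'],o['tool_rot'],o['t'],o['gripper_width'])"
```

```text
[ 0.872  0.584 -0.17   1.302  0.056  1.57   0.244] [ 0.42553304 -0.48795945  0.28182055] [-0.15162714  0.84032015  0.51973088 -0.02740552] 0.7 0.3529989089688219
```

{"name": "arm_command", "arguments": {"commands": [0.04, -0.01, 0.0, -6, 3, -8, 0.35, 0.08, -0.02, 0.0, -12, 6, -16, 0.35, 0.1, -0.03, 0.0, -18, 9, -24, 0.35, 0.1, -0.03, 0.0, -18, 12, -26, 0.35, 0.1, -0.03, 0.0, -18, 12, -26, 0.35]}}

```text
t: 1.2
eef_pos: [0.4362, -0.3952, 0.2992]
tool_rot: [-0.073, 0.721, 0.667, 0.172]
contact_force: [-1.1, -0.9, -0.6]
gripper_width: 0.354
grasp_force: 0.0
```

```bash
python3 - <<'E'
from h import *
import json,itertools
from scipy.spatial.transform import Rotation as R
o=log();print(o['q'].round(3),o['eef_pos'],o['tool_rot'],o['t'])
D=[json.loads(l) for l in open('log.txt')]
Q=[R.from_quat(np.roll(d[2],-1)) for d in D]
from scipy.spatial.transform import Rotation as R
res=[]
for seq in itertools.product(['z','y','x'],repeat=0): pass
for s in itertools.product([1,-1],repeat=7):
    for ax in ('zyzyzyz','zyzyxyx','zyxyxyx','zyxyxyz','zyzyzyx'):
        F=[]
        for d in D:
            r=R.identity()
            for a,sg,q in zip(ax,s,d[0]): r=r*R.from_euler(a,sg*q)
            F.append(r)
        # Q = B F C ; B assumed rotz(b): solve by scanning b
        for b in [0,np.pi/2,np.pi,-np.pi/2]:
            C=[(R.from_euler('z',b)*f).inv()*q for f,q in zip(F,Q)]
            e=max((C[0].inv()*c).magnitude() for c in C[1:])
            res.append((e,ax,s,b,C[0].as_quat().round(3)))
res.sort(key=lambda t:t[0])
for r in res[:6]:print(r)
E
```

```text
[ 1.081  0.401 -0.355  1.582 -0.227  1.309  0.738] [ 0.43622184 -0.39522838  0.29916122] [-0.07315502  0.7211911   0.6671498   0.17158928] 1.2
(0.0024819167531907, 'zyzyzyz', (-1, 1, -1, 1, -1, 1, -1), 0, array([0.001, 0.001, 0.707, 0.707]))
(0.0024819167531907075, 'zyzyzyz', (-1, -1, -1, -1, -1, -1, -1), 3.141592653589793, array([ 0.001, -0.001, -0.707,  0.707]))
(0.3492023214533525, 'zyxyxyz', (-1, -1, -1, -1, -1, -1, -1), 1.5707963267948966, array([-0.001, -0.013, -1.   ,  0.012]))
(0.34920232145335256, 'zyxyxyz', (-1, 1, 1, 1, 1, 1, -1), -1.5707963267948966, array([ 0.013, -0.001,  0.012,  1.   ]))
(0.36169210473566327, 'zyxyxyz', (-1, 1, -1, 1, 1, 1, -1), 0, array([-0.004,  0.006,  0.723,  0.691]))
(0.3616921047356633, 'zyxyxyz', (-1, -1, 1, -1, -1, -1, -1), 3.141592653589793, array([ 0.006,  0.004, -0.691,  0.723]))
```

{"name": "arm_command", "arguments": {"commands": [0, 0, -0.02, 0, -8, 0, 0.35, 0, 0, -0.03, 0, -16, 0, 0.35, 0, 0, -0.03, 0, -24, -8, 0.35, 0, 0, -0.03, 0, -32, -8, 0.35, 0, 0, -0.03, 0, -32, -8, 0.35, 0, 0, -0.03, 0, -32, -8, 0.35]}}

```text
t: 1.8
eef_pos: [0.4357, -0.4016, 0.3282]
tool_rot: [0.126, 0.691, 0.711, -0.028]
contact_force: [-1.5, -0.3, 0.1]
gripper_width: 0.348
grasp_force: 0.0
```

```bash
python3 -c "
from h import *
o=log();print(o['q'].round(3))"
```

```text
[ 0.89   0.153 -0.343  1.81   0.195  0.96   0.492]
```

{"name": "arm_command", "arguments": {"commands": [0.03, 0.02, 0, 8, 0, 0, 0.35, 0.06, 0.04, 0, 16, 0, 0, 0.35, 0.08, 0.06, 0, 24, 0, 0, 0.35, 0.08, 0.06, 0, 32, 0, 0, 0.35, 0.08, 0.06, 0, 40, 0, 0, 0.35, 0.08, 0.06, 0, 40, 0, 0, 0.35]}}

```text
t: 2.4
eef_pos: [0.495, -0.3222, 0.3131]
tool_rot: [-0.123, 0.692, 0.658, -0.271]
contact_force: [1.0, 0.0, -0.7]
gripper_width: 0.348
grasp_force: 0.0
```

```bash
python3 -c "
from h import *
o=log();print(o['q'].round(3))"
```

```text
[ 0.5    0.558 -0.335  1.387  0.459  1.769  0.079]
```

{"name": "arm_command", "arguments": {"commands": [0.03, 0, 0, -8, 8, 0, 0.35, 0.06, 0, 0, -16, 16, 0, 0.35, 0.1, 0, 0, -24, 20, 0, 0.35, 0.1, 0, 0, -32, 20, 0, 0.35, 0.1, 0, 0, -32, 20, 0, 0.35]}}

```text
t: 2.9
eef_pos: [0.4911, -0.2268, 0.2983]
tool_rot: [-0.031, 0.736, 0.675, 0.046]
contact_force: [-1.6, 0.3, 0.3]
gripper_width: 0.348
grasp_force: 0.0
```

```bash
cat > fit.py <<'E'
from h import *
import json
from scipy.spatial.transform import Rotation as R
from scipy.optimize import lsq_linear
S=(-1,1,-1,1,-1,1,-1); AX='zyzyzyz'
def frames(q):
    r=R.identity(); L=[r]
    for a,s,v in zip(AX,S,q): r=r*R.from_euler(a,s*v); L.append(r)
    return L
C=R.from_euler('z',90,degrees=True)
# columns: (frame idx, axis)
cols=[(0,2),(1,0),(2,1),(2,2),(2,0),(4,0),(4,1),(4,2),(6,0),(6,1),(6,2)]
def rows(q):
    L=frames(q); return np.array([L[k].as_matrix()[:,a] for k,a in cols]).T
def fit():
    D=[json.loads(l) for l in open('log.txt')]
    A=np.vstack([rows(d[0]) for d in D]); b=np.hstack([d[1] for d in D])
    lam=1e-3
    x=np.linalg.solve(A.T@A+lam**2*np.eye(len(cols)),A.T@b)
    return x,np.abs(A@x-b).max(),np.linalg.svd(A)[1]
def fk(q,x): return rows(q)@x,(frames(q)[7]*C)
LO=np.array([-2.96,-0.34,-1.41,0.24,-1.37,0.17,-2.96]);HI=np.array([2.96,2.1,1.46,2.44,4.51,1.92,2.96])
E
python3 - <<'E'
from fit import *
o=log();print(o['q'].round(3),o['eef_pos'],o['t'])
x,e,s=fit();print(dict(zip(cols,x.round(4))),e,s.round(3))
E
```

```text
[ 0.782  0.25  -0.476  1.753  0.002  1.174  0.232] [ 0.49109263 -0.226762    0.2982526 ] 2.9
{(0, 2): np.float64(0.2871), (1, 0): np.float64(-0.0048), (2, 1): np.float64(-0.029), (2, 2): np.float64(0.5434), (2, 0): np.float64(0.0041), (4, 0): np.float64(-0.0007), (4, 1): np.float64(-0.0336), (4, 2): np.float64(0.4753), (6, 0): np.float64(0.003), (6, 1): np.float64(0.0003), (6, 2): np.float64(0.3269)} 0.00024612802357359964 [4.855 4.847 4.204 0.656 0.577 0.446 0.399 0.298 0.157 0.128 0.09 ]
```

```bash
cat > plan.py <<'E'
from fit import *
from scipy.optimize import least_squares
X=fit()[0]
yd=np.radians(-6.4); ex=np.array([np.cos(yd),np.sin(yd),0]);ey=np.array([-np.sin(yd),np.cos(yd),0])
O=np.array([.560,.0437,0])
GR=.108 # grip distance from the cup axis
Rz=lambda a:R.from_euler('z',a,degrees=True); Ry=lambda a:R.from_euler('y',a,degrees=True)
def tool(psi,rho,phi,s,A): # A = point of handle axis line on the cup axis; returns TCP pos, rot
    Rc=Rz(psi)*Ry(rho)
    Rt=Rc*Ry(phi)*R.from_matrix(np.array([[0,s,0],[s,0,0],[0,0,-1]]))
    G=A+Rc.apply([0,-GR,0]); return G+.019*Rt.as_matrix()[:,2],Rt
def err(q,p,Rt):
    pp,rr=fk(q,X); return np.r_[(pp-p)*5,(rr.inv()*Rt).as_rotvec()]
def ik(p,Rt,q0,w=.01):
    m=.04; q0=np.clip(q0,LO+m+.01,HI-m-.01)
    r=least_squares(lambda q:np.r_[err(q,p,Rt),w*(q-q0)],q0,bounds=(LO+m,HI-m))
    r=least_squares(lambda q:np.r_[err(q,p,Rt),w*.02*(q-q0)],r.x,bounds=(LO+m,HI-m),max_nfev=30)
    return r.x,np.abs(err(r.x,p,Rt)).max()
E
cat > srch.py <<'E'
from plan import *
q0=get_obs()['q']
cup=np.array([.5309,-.2847,.046])
out=[]
for s in(1,-1):
  for phi in(-40,-20,0,20,40):
    p,Rt=tool(3.3,0,phi,s,cup); qg,e=ik(p,Rt,q0)
    if e>.01: continue
    for rho in(92,-92):
      for psi in np.arange(-120,121,30)-6.4:
        d=(Rz(psi)*Ry(np.sign(rho)*90)).apply([0,0,1])
        A=O-.02*d+[0,0,.235]
        q=qg; ok=True; mv=0
        for f in np.linspace(.25,1,4):   # roll only in the last half
            ps=3.3+(psi-3.3)*min(1,2*f); rh=rho*max(0,2*f-1); Ai=cup+(A-cup)*min(1,2*f); Ai[2]=.235
            p,Rt=tool(ps,rh,phi,s,Ai); qn,e=ik(p,Rt,q)
            if e>.01: ok=False;break
            mv=max(mv,np.abs(qn-q).max()); q=qn
        if ok: out.append((np.minimum(q-LO,HI-q).min(),mv,s,phi,rho,psi,q.round(2),qg.round(2)))
out.sort(key=lambda t:t[1])
for o in out[:24]:print(*[np.round(v,2) if not hasattr(v,'shape') or v.shape==() else v.tolist() for v in o])
E
time timeout 500 python3 srch.py
```

```text
0.14 0.42 -1 20 92 83.6 [-0.88, 1.29, 0.68, 1.44, 0.88, 1.78, -2.34] [0.13, 0.9, 0.55, 1.51, -0.25, 1.12, -2.39]
0.04 0.45 -1 40 92 83.6 [-0.88, 1.47, 0.77, 1.45, 0.99, 1.88, -2.34] [0.12, 1.08, 0.54, 1.27, -0.1, 1.48, -2.5]
0.14 0.49 1 20 -92 113.6 [0.74, 1.26, -1.27, 1.32, -0.09, 1.44, 1.73] [0.62, 0.84, -0.25, 1.47, 0.37, 1.2, 0.28]
0.15 0.51 -1 40 92 113.6 [-1.0, 1.37, 0.63, 1.69, 1.27, 1.77, -2.77] [0.12, 1.08, 0.54, 1.27, -0.1, 1.48, -2.5]
0.04 0.52 -1 -20 -92 113.6 [0.44, 1.24, -0.55, 1.31, -1.05, 1.88, -0.86] [0.47, 0.64, 0.22, 1.93, -0.88, 0.47, -1.68]
0.04 0.52 1 -20 -92 83.6 [1.03, 1.64, -1.37, 1.57, -0.51, 1.06, 2.06] [1.01, 0.67, -0.49, 1.89, 0.2, 0.38, 0.54]
0.04 0.52 1 40 92 -66.4 [0.8, 1.34, -0.74, 1.77, -0.89, 1.88, -0.69] [0.5, 1.01, -0.18, 1.23, 0.41, 1.59, 0.27]
0.29 0.54 -1 0 92 83.6 [-0.9, 1.13, 0.68, 1.46, 0.72, 1.63, -2.28] [0.19, 0.76, 0.51, 1.74, -0.5, 0.78, -2.14]
0.04 0.54 1 -20 92 83.6 [-0.35, 0.86, -0.23, 1.44, 1.04, 1.88, 0.62] [1.01, 0.67, -0.49, 1.89, 0.2, 0.38, 0.54]
0.12 0.55 1 40 -92 83.6 [0.96, 1.01, -1.29, 1.61, 0.06, 0.93, 1.4] [0.5, 1.01, -0.18
[... 942 characters left out ...]
2 113.6 [-0.25, 0.77, -0.57, 1.74, 1.42, 1.78, 0.61] [1.01, 0.67, -0.49, 1.89, 0.2, 0.38, 0.54]
0.04 0.63 1 20 -92 83.6 [1.04, 1.24, -1.37, 1.62, -0.08, 0.92, 1.59] [0.62, 0.84, -0.25, 1.47, 0.37, 1.2, 0.28]
0.07 0.63 -1 -20 -92 83.6 [0.64, 1.15, -0.56, 1.6, -1.3, 1.59, -0.57] [0.47, 0.64, 0.22, 1.93, -0.88, 0.47, -1.68]
0.04 0.65 1 0 92 113.6 [-0.49, 0.88, -0.24, 1.75, 1.47, 1.88, 0.49] [0.76, 0.71, -0.32, 1.69, 0.3, 0.79, 0.36]
0.15 0.67 1 40 92 -96.4 [0.76, 1.28, -0.61, 2.04, -1.22, 1.72, -0.13] [0.5, 1.01, -0.18, 1.23, 0.41, 1.59, 0.27]
0.04 0.67 1 20 92 113.6 [-0.76, 1.06, 0.18, 1.73, 1.42, 1.88, 0.41] [0.62, 0.84, -0.25, 1.47, 0.37, 1.2, 0.28]
real	0m14.929s
user	0m15.411s
sys	0m0.068s
```

```bash
cat >> plan.py <<'E'
RT=lambda s:R.from_matrix(np.array([[0,s,0],[s,0,0],[0,0,-1.]]))
def pour(psi,beta,rho,phi,s,L): # tilt rho towards heading beta, rim's low point at L
    m=np.array([np.cos(np.radians(beta)),np.sin(np.radians(beta)),0]);u=np.cross([0,0,1],m)
    Rc=R.from_rotvec(u*np.radians(rho))*Rz(psi)
    low=R.from_rotvec(u*np.radians(rho)).apply(m*.052+[0,0,.05])
    org=L-low
    Rt=Rc*Ry(phi)*RT(s)
    return org+Rc.apply([0,-GR,.046])+.019*Rt.as_matrix()[:,2],Rt
BODY=np.array([[x,y,z] for x in(-.04,.04) for y in(-.045,.045) for z in(-.073,-.2)]+[[0,y,0] for y in(-.035,.035)])
E
cat > srch2.py <<'E'
from plan import *
q0=get_obs()['q']
cup=np.array([.5309,-.2847,.046])
out=[]
for s in(1,-1):
  for phi in(-35,-15,0,15,35):
    p,Rt=tool(3.3,0,phi,s,cup); qg,e=ik(p,Rt,q0)
    if e>.01: continue
    for beta in np.array([83.6,-96.4,-6.4,173.6]):
      m=np.array([np.cos(np.radians(beta)),np.sin(np.radians(beta)),0])
      for psi in beta+np.arange(-165,181,30):
        psi=(psi+180)%360-180
        if abs(psi)>125: continue
        L=O-.015*m+[0,0,.18]
        q=qg; ok=True; mv=0; zc=9
        for f in (.3,.6,1,1.33,1.66,2):
            a=min(1,f); t=90*max(0,f-1)
            Li=cup+.052*m; Li=Li+(L-Li)*a; Li[2]=.18+.03
            if f==2: Li[2]=.18
            p,Rt=pour(3.3+(psi-3.3)*a,beta,t,phi,s,Li); qn,e=ik(p,Rt,q)
            if e>.01: ok=False;break
            mv=max(mv,np.abs(qn-q).max()); q=qn
            if f>=1: zc=min(zc,(p+Rt.apply(BODY))[:,2].min())
        if ok and zc>.16: out.append((np.minimum(q-LO,HI-q).min(),mv,zc,s,phi,beta,psi,(p).round(2),Rt.as_matrix()[:,2].round(2),q.round(2)))
out.sort(key=lambda t:-t[0]-t[2])
for o in out[:26]:print(*[np.round(v,2) if not hasattr(v,'shape') or v.shape==() else v.tolist() for v in o])
E
time timeout 500 python3 srch2.py
```

```text
0.49 0.43 0.17 -1 35 -96.4 68.6 [0.66, 0.07, 0.19] [-0.06, 0.83, -0.55] [0.31, 0.73, -0.16, 1.57, -0.88, 1.31, -1.19]
0.43 0.53 0.18 -1 -15 83.6 68.6 [0.66, -0.01, 0.26] [-0.04, -0.97, -0.25] [-0.89, 0.91, 0.61, 1.53, 0.69, 1.49, -2.52]
0.42 1.37 0.17 1 -35 -96.4 -111.4 [0.46, 0.09, 0.25] [-0.06, 0.83, -0.55] [0.88, 0.5, -0.8, 2.02, -0.7, 1.1, -1.27]
0.36 0.57 0.17 -1 -35 83.6 68.6 [0.66, -0.0, 0.25] [0.06, -0.83, -0.55] [-0.6, 0.64, 0.16, 1.6, 0.8, 1.43, -2.6]
0.32 0.43 0.19 -1 0 83.6 68.6 [0.66, -0.01, 0.26] [-0.11, -0.99, 0.0] [-0.93, 1.1, 0.73, 1.47, 0.69, 1.6, -2.5]
0.32 1.18 0.18 1 -15 -96.4 -111.4 [0.46, 0.09, 0.26] [0.04, 0.97, -0.25] [0.77, 0.58, -0.53, 2.1, -1.05, 1.26, -0.88]
0.33 0.6 0.17 -1 35 -96.4 98.6 [0.67, 0.07, 0.25] [0.24, 0.8, -0.55] [0.42, 0.55, -0.27, 1.77, -1.04, 1.04, -0.69]
0.31 0.44 0.17 -1 -15 83.6 98.6 [0.66, -0.0, 0.2] [-0.17, -0.95, -0.25] [-0.77, 1.0, 0.49, 1.43, 0.64, 1.61, -2.06]
0.29 0.56 0.17 -1 -35 83.6 98.6 [0.66, -0.0, 0.19] [-0.24, -0.8, -0.55] [-0.5, 0.83, 0.14, 1.39, 0.62, 1.63, -2.11]
0.26 0.37 0.17 1 35 -96.4 68.6 [0.66, 0.07, 0.19] [-0.06,
[... 1237 characters left out ...]
.6 [0.58, -0.04, 0.3] [0.77, -0.49, -0.41] [-0.04, 0.19, -0.52, 2.36, 1.73, 1.05, -1.57]
0.07 0.52 0.17 1 -35 83.6 38.6 [0.64, -0.0, 0.3] [0.31, -0.86, -0.41] [0.04, 0.66, -0.87, 1.79, 1.39, 1.85, -0.18]
0.07 1.23 0.16 1 15 -96.4 -111.4 [0.46, 0.09, 0.26] [0.17, 0.95, 0.25] [0.78, 0.89, -0.5, 2.17, -1.3, 1.49, -0.52]
0.04 0.46 0.19 -1 0 83.6 38.6 [0.63, -0.0, 0.31] [-0.11, -0.99, 0.0] [-1.05, 1.09, 0.91, 1.55, 0.62, 1.54, -2.92]
0.04 0.64 0.19 1 0 83.6 -21.4 [0.53, 0.01, 0.34] [-0.11, -0.99, -0.0] [-0.83, 0.73, 0.29, 1.76, 0.88, 1.88, -1.19]
0.04 0.63 0.19 1 0 83.6 8.6 [0.58, 0.0, 0.34] [-0.11, -0.99, 0.0] [-0.77, 0.78, 0.29, 1.64, 0.94, 1.88, -0.6]
real	0m43.579s
user	0m44.017s
sys	0m0.066s
```

```bash
cat >> plan.py <<'E'
cup=np.array([.5309,-.2847,.046]); PSI0=3.3; S1=1; PHI=-30; BETA=-96.4; PSI=-98.
def rel(p,Rt,p0,R0):
    s=R0.inv().apply(p-p0); r=np.degrees((R0.inv()*Rt).as_rotvec())
    n=max(np.linalg.norm(s)/.05,np.linalg.norm(r)/8.59)
    return s.round(4).tolist(),r.round(1).tolist(),round(n,1)
def now():
    o=log(); return o['eef_pos'],R.from_quat(np.roll(o['tool_rot'],-1)),o
E
python3 - <<'E'
from plan import *
p0,R0,o=now()
p,Rt=tool(PSI0,0,PHI,S1,cup)
z=Rt.as_matrix()[:,2]
print('pre',rel(p-.09*z,Rt,p0,R0),(p-.09*z).round(3))
q,e=ik(p-.09*z,Rt,o['q']);print(q.round(2),e)
q,e=ik(p,Rt,q);print(q.round(2),e)
m=np.array([np.cos(np.radians(BETA)),np.sin(np.radians(BETA)),0])
L=O+.005*ey+[0,0,.185]
for a in(.25,.5,.75,1):
    Li=cup+.052*m; Li=Li+(L-Li)*a; Li[2]=.26
    p,Rt=pour(PSI0+(PSI-PSI0)*a,BETA,0,PHI,S1,Li); q,e=ik(p,Rt,q);print('trav',a,q.round(2),round(e,4),p.round(3))
for t in(20,40,60,80,95):
    L[2]=.26-.075*min(1,t/60)
    p,Rt=pour(PSI,BETA,t,PHI,S1,L);q,e=ik(p,Rt,q);print('tilt',t,q.round(2),round(e,4),p.round(3),(p+Rt.apply(BODY))[:,2].min().round(3))
E
```

```text
pre ([-0.1863, 0.0219, 0.1716], [-28.5, -4.0, -9.7], np.float64(5.1)) [ 0.502 -0.395  0.107]
[ 1.37  0.59 -0.78  2.    0.09  0.33  0.73] 9.945675241707091e-08
[ 1.23  0.74 -0.71  1.96  0.39  0.21  0.46] 3.030019685990055e-07
trav 0.25 [ 1.07  0.16 -0.69  2.12  0.24  0.38 -0.18] 0.0 [ 0.508 -0.292  0.24 ]
trav 0.5 [ 0.77  0.06 -0.81  2.23  0.76  0.65 -1.42] 0.0 [ 0.476 -0.172  0.24 ]
trav 0.75 [ 0.37  0.2  -0.88  2.12  0.74  1.15 -2.17] 0.0 [ 0.457 -0.037  0.24 ]
trav 1 [ 0.02  0.42 -0.81  1.85  0.6   1.49 -2.73] 0.0 [0.458 0.106 0.24 ]
tilt 20 [ 0.28  0.3  -0.87  1.93  0.38  1.17 -2.48] 0.0 [0.459 0.11  0.231] 0.225
tilt 40 [ 0.61  0.26 -0.97  2.02  0.06  0.91 -2.08] 0.0 [0.458 0.108 0.224] 0.218
tilt 60 [ 1.01  0.41 -1.2   2.08 -0.18  0.79 -1.72] 0.0 [0.458 0.101 0.214] 0.197
tilt 80 [ 1.25  0.69 -1.33  2.1  -0.29  0.78 -1.49] 0.0 [0.456 0.089 0.226] 0.199
tilt 95 [ 1.33  0.93 -1.35  2.1  -0.33  0.81 -1.35] 0.0 [0.455 0.077 0.232] 0.2
```

```bash
cat > chk.py <<'E'
from plan import *
import plan
p0,R0,o=now()
for PHI in(-20,-10):
  for PSI in(-90,-105):
    print('PHI',PHI,PSI)
    p,Rt=tool(PSI0,0,PHI,S1,cup); z=Rt.as_matrix()[:,2]
    q,e=ik(p-.09*z,Rt,o['q']); q,e=ik(p,Rt,q);print(q.round(2),round(e,4))
    m=np.array([np.cos(np.radians(BETA)),np.sin(np.radians(BETA)),0]); L=O+.0*ey+[0,0,.2]
    for a in(.25,.5,.75,1):
        Li=cup+.052*m; Li=Li+(L-Li)*a; Li[2]=.26
        p,Rt=pour(PSI0+(PSI-PSI0)*a,BETA,0,PHI,S1,Li); q,e=ik(p,Rt,q);print('trav',a,q.round(2),round(e,4))
    for t in(20,40,60,80,95):
        L[2]=.26-.06*min(1,t/60)
        p,Rt=pour(PSI,BETA,t,PHI,S1,L);q,e=ik(p,Rt,q);print('tilt',t,q.round(2),round(e,4),p.round(3),(p+Rt.apply(BODY))[:,2].min().round(3))
E
python3 chk.py
```

```text
PHI -20 -90
[ 0.98  0.67 -0.46  1.89  0.14  0.37  0.59] 0.0
trav 0.25 [ 0.82  0.2  -0.44  2.    0.11  0.62 -0.02] 0.0
trav 0.5 [ 0.59  0.08 -0.51  2.13  0.4   0.7  -0.95] 0.0
trav 0.75 [ 0.31  0.11 -0.62  2.11  0.51  0.97 -1.77] 0.0
trav 1 [ 0.01  0.26 -0.64  1.95  0.46  1.24 -2.41] 0.0
tilt 20 [ 0.24  0.17 -0.64  2.02  0.14  0.95 -2.05] 0.0 [0.458 0.094 0.231] 0.231
tilt 40 [ 0.51  0.17 -0.67  2.1  -0.31  0.81 -1.52] 0.0 [0.458 0.095 0.225] 0.213
tilt 60 [ 0.81  0.3  -0.77  2.15 -0.69  0.83 -1.03] 0.0 [0.458 0.091 0.218] 0.196
tilt 80 [ 1.01  0.51 -0.85  2.15 -0.88  0.94 -0.73] 0.0 [0.457 0.083 0.229] 0.199
tilt 95 [ 1.09  0.71 -0.87  2.14 -0.94  1.03 -0.59] 0.0 [0.456 0.074 0.235] 0.202
PHI -20 -105
[ 0.98  0.67 -0.46  1.89  0.14  0.37  0.59] 0.0
trav 0.25 [ 0.8   0.18 -0.43  2.02  0.14  0.61 -0.12] 0.0
trav 0.5 [ 0.55  0.08 -0.52  2.14  0.45  0.75 -1.15] 0.0
trav 0.75 [ 0.24  0.14 -0.62  2.08  0.5   1.06 -2.  ] 0.0
trav 1 [-0.05  0.33 -0.6   1.87  0.4   1.32 -2.65] 0.0
tilt 20 [ 0.17  0.22 -0.62  1.94  0.11  1.07 -2.31] 0.0 [0.46  0.121 0.241] 0.24
tilt 40 [ 0.44  0.19 -0.64  2.02
[... 988 characters left out ...]
6
PHI -10 -105
[ 0.86  0.67 -0.37  1.8   0.23  0.57  0.45] 0.0
trav 0.25 [ 0.73  0.25 -0.37  1.9   0.13  0.84 -0.11] 0.0
trav 0.5 [ 0.52  0.13 -0.42  2.05  0.23  0.87 -0.91] 0.0
trav 0.75 [ 0.27  0.12 -0.51  2.06  0.28  1.   -1.75] 0.0
trav 1 [-0.02  0.24 -0.53  1.92  0.27  1.15 -2.5 ] 0.0
tilt 20 [ 0.21  0.17 -0.53  2.   -0.11  0.95 -2.08] 0.0 [0.461 0.124 0.241] 0.235
tilt 40 [ 0.46  0.19 -0.55  2.07 -0.54  0.91 -1.56] 0.0 [0.461 0.12  0.244] 0.227
tilt 60 [ 0.7   0.33 -0.6   2.11 -0.86  1.   -1.13] 0.0 [0.459 0.107 0.245] 0.218
tilt 80 [ 0.86  0.53 -0.64  2.12 -1.    1.17 -0.86] 0.0 [0.457 0.089 0.26 ] 0.227
tilt 95 [ 0.94  0.71 -0.66  2.1  -1.05  1.29 -0.73] 0.0 [0.455 0.073 0.267] 0.223
```

```bash
sed -i 's/^GR=.108/GR=.092/; s/PHI=-30/PHI=-15/; s/PSI=-98\./PSI=-105./' plan.py
python3 - <<'E'
from plan import *
p0,R0,o=now()
p,Rt=tool(PSI0,0,PHI,S1,cup); z=Rt.as_matrix()[:,2]
print(rel(p-.09*z,Rt,p0,R0),(p-.09*z).round(3)); print(rel(p,Rt,p-.09*z,Rt),p)
E
```

```text
([-0.1674, 0.0366, 0.1669], [-13.5, -5.1, -9.0], np.float64(4.8)) [ 0.518 -0.378  0.115]
([-0.0, -0.0, 0.09], [0.0, 0.0, 0.0], np.float64(1.8)) [ 0.5411053  -0.37626437  0.02764741]
```

{"name": "arm_command", "arguments": {"commands": [-0.04, 0.009, 0.03, -3, -1, -2, 0.6, -0.08, 0.018, 0.06, -6, -2, -4, 0.6, -0.12, 0.027, 0.1, -9, -3, -6, 0.6, -0.15, 0.034, 0.14, -12, -4.5, -8, 0.6, -0.167, 0.037, 0.167, -13.5, -5.1, -9, 0.6, -0.167, 0.037, 0.167, -13.5, -5.1, -9, 0.6, -0.167, 0.037, 0.167, -13.5, -5.1, -9, 0.6]}}

```text
t: 3.6
eef_pos: [0.5181, -0.376, 0.1132]
tool_rot: [0.086, 0.68, 0.722, 0.093]
contact_force: [-0.0, -0.5, 0.6]
gripper_width: 0.599
grasp_force: 0.0
```

```bash
python3 - <<'E'
from plan import *
p0,R0,o=now()
p,Rt=tool(PSI0,0,PHI,S1,cup); z=Rt.as_matrix()[:,2]
print(rel(p-.09*z,Rt,p0,R0),o['q'].round(2),o['t'])
c=snap('wrist','w1.png')
for d in(.155,.092,.055): print(d,w2px('w1.png',cup+Rz(PSI0).apply([0,-d,0])))
print(w2px('w1.png',cup))
E
```

```text
([-0.0015, -0.0, -0.0015], [-0.5, -0.2, 0.1], np.float64(0.1)) [ 0.94  0.51 -0.43  1.87  0.09  0.59  0.57] 3.6
0.155 [321.97885359 357.22271845]
0.092 [322.07225685 264.18694775]
0.055 [322.13442006 202.26831186]
[322.23904459  98.05542355]
```

View pics/w1.png

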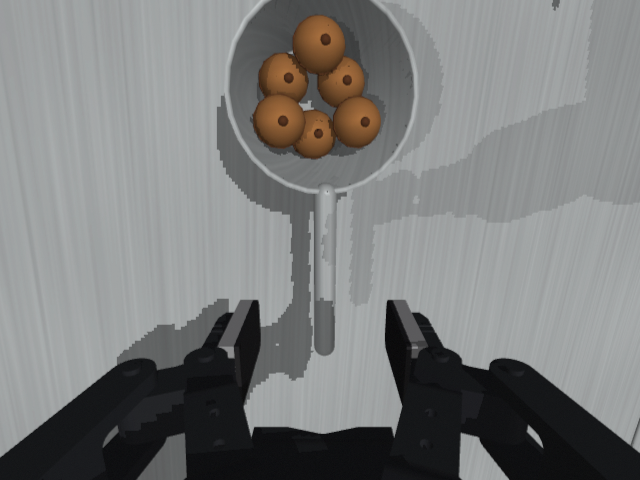

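The handle runs from (325,190) to (325,353). The prediction was (322,357), so it is centred between the pads to within about 1 mm. I'll advance and grip.

{"name": "arm_command", "arguments": {"commands": [-0.001, 0.001, 0.03, 0, 0, 0, 0.6, -0.001, 0.001, 0.06, 0, 0, 0, 0.6, -0.001, 0.001, 0.088, 0, 0, 0, 0.6, -0.001, 0.001, 0.088, 0, 0, 0, 0.3, -0.001, 0.001, 0.088, 0, 0, 0, 0, -0.001, 0.001, 0.088, 0, 0, 0, 0, -0.001, 0.001, 0.088, 0, 0, 0, 0, -0.001, 0.001, 0.088, 0, 0, 0, 0], "force": 100}}

```text
t: 4.45
eef_pos: [0.5431, -0.3753, 0.03]
tool_rot: [0.088, 0.679, 0.723, 0.093]
contact_force: [0.3, -1.6, 4.3]
gripper_width: 0.114
grasp_force: 97.8
```

{"name": "arm_command", "arguments": {"commands": [0, 0, 0, 0, 0, 0, 0, 0, 0, 0, 0, 0, 0, 0], "force": 100}}

```text
t: 4.65
eef_pos: [0.5429, -0.3758, 0.0294]
tool_rot: [0.088, 0.679, 0.723, 0.093]
contact_force: [0.5, -2.3, 6.0]
gripper_width: 0.111
grasp_force: 97.9
```

```bash
cat > path.py <<'E'
from plan import *
m=np.array([np.cos(np.radians(BETA)),np.sin(np.radians(BETA)),0])
L=O+.0*ey
def way(a,t,z):
    Li=cup+.052*m; Li=Li+(L-Li)*a; Li[2]=z
    return pour(PSI0+(PSI-PSI0)*a,BETA,t,PHI,S1,Li)
def show(ws,nsub=1):
    p0,R0,o=now(); print(o['q'].round(2),o['t'],o['grasp_force'],o['gripper_width'])
    for w in ws: print(w,rel(*way(*w),p0,R0))
E
python3 -c "
from path import *
show([(0,0,.15),(0,0,.26)]+[(a,0,.26) for a in(.1,.2,.3)])"
```

```text
[ 0.87  0.65 -0.37  1.87  0.15  0.45  0.52] 4.65 97.91926503181458 0.11146744504536904
(0, 0, 0.15) ([-0.0004, 0.0231, -0.0955], [-0.3, -0.1, 0.3], np.float64(2.0))
(0, 0, 0.26) ([-0.0004, 0.051, -0.2019], [-0.3, -0.1, 0.3], np.float64(4.2))
(0.1, 0, 0.26) ([0.0381, 0.0399, -0.2048], [-0.3, -2.8, 10.7], np.float64(4.2))
(0.2, 0, 0.26) ([0.0799, 0.0292, -0.2076], [-0.3, -5.6, 21.2], np.float64(4.5))
(0.3, 0, 0.26) ([0.1247, 0.0195, -0.2102], [-0.3, -8.4, 31.7], np.float64(4.9))
```

{"name": "arm_command", "arguments": {"commands": [0, 0.003, -0.01, 0, 0, 0, 0, 0, 0.008, -0.03, 0, 0, 0, 0, 0, 0.015, -0.06, 0, 0, 0, 0, 0, 0.023, -0.095, 0, 0, 0, 0, 0, 0.031, -0.13, 0, 0, 0, 0, 0, 0.04, -0.165, 0, 0, 0, 0, 0, 0.048, -0.19, 0, 0, 0, 0, 0, 0.051, -0.202, 0, 0, 0, 0]}}

```text
t: 5.45
eef_pos: [0.5411, -0.3747, 0.2391]
tool_rot: [0.087, 0.678, 0.724, 0.093]
contact_force: [-0.2, -1.0, -2.3]
gripper_width: 0.115
grasp_force: 98.0
```

```bash
python3 -c "
from path import *
show([(a,0,.26) for a in(.05,.1,.15,.2,.25,.3,.35,.4)]); snap('wrist','w2.png')"
```

```text
[ 0.95  0.39 -0.47  1.73  0.04  0.85  0.57] 5.45 97.96248078346252 0.11470201589344128
(0.05, 0, 0.26) ([0.0173, -0.006, -0.0001], [-0.3, -1.5, 5.6], np.float64(0.7))
(0.1, 0, 0.26) ([0.037, -0.0115, -0.0015], [-0.3, -2.9, 10.8], np.float64(1.3))
(0.15, 0, 0.26) ([0.0575, -0.0169, -0.0029], [-0.3, -4.3, 16.1], np.float64(1.9))
(0.2, 0, 0.26) ([0.0788, -0.0221, -0.0043], [-0.3, -5.7, 21.3], np.float64(2.6))
(0.25, 0, 0.26) ([0.1008, -0.0271, -0.0056], [-0.3, -7.0, 26.5], np.float64(3.2))
(0.3, 0, 0.26) ([0.1237, -0.0317, -0.0068], [-0.3, -8.4, 31.8], np.float64(3.8))
(0.35, 0, 0.26) ([0.1472, -0.036, -0.0079], [-0.3, -9.8, 37.0], np.float64(4.5))
(0.4, 0, 0.26) ([0.1714, -0.0397, -0.0089], [-0.3, -11.2, 42.2], np.float64(5.1))
```

View pics/w2.png

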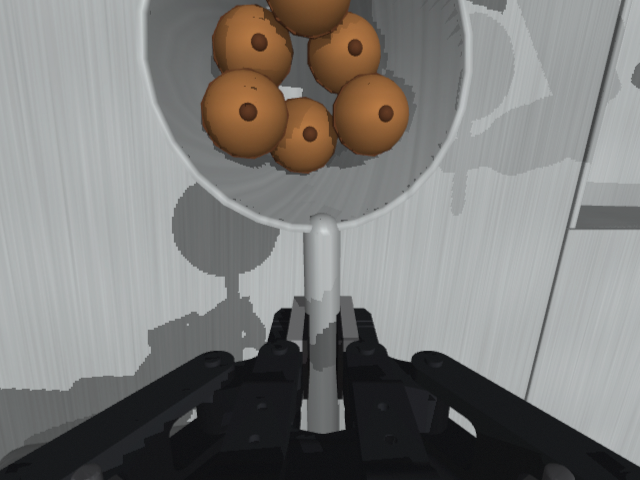

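The cup is lifted level with all six walnuts in it, and the handle is centred between the pads at (322,300). Next I'll travel and yaw.

{"name": "arm_command", "arguments": {"commands": [0.009, -0.003, 0, 0, -0.8, 3, 0, 0.03, -0.009, -0.001, 0, -2.3, 8.5, 0, 0.0575, -0.017, -0.003, 0, -4.3, 16, 0, 0.079, -0.022, -0.004, 0, -5.7, 21.3, 0, 0.101, -0.027, -0.006, 0, -7, 26.5, 0, 0.124, -0.032, -0.007, 0, -8.4, 31.8, 0, 0.147, -0.036, -0.008, 0, -9.8, 37, 0, 0.171, -0.04, -0.009, 0, -11.2, 42.2, 0]}}

```text
t: 6.3
eef_pos: [0.4866, -0.2055, 0.2332]
tool_rot: [0.114, 0.9, 0.418, 0.051]
contact_force: [-0.3, 0.5, -1.4]
gripper_width: 0.114
grasp_force: 97.9
```

```bash
python3 -c "
from path import *
show([(a,0,.26) for a in(.5,.55,.6,.65,.7,.75,.8)])"
```

```text
[ 0.52  0.14 -0.35  2.06  0.25  0.75 -0.68] 6.3 97.94329404830933 0.1135676835022866
(0.5, 0, 0.26) ([0.0332, -0.0343, -0.0135], [-0.6, -2.5, 10.3], np.float64(1.2))
(0.55, 0, 0.26) ([0.0504, -0.0532, -0.0184], [-0.6, -3.8, 15.6], np.float64(1.9))
(0.6, 0, 0.26) ([0.0683, -0.0719, -0.0233], [-0.6, -5.2, 20.8], np.float64(2.5))
(0.65, 0, 0.26) ([0.0871, -0.0904, -0.028], [-0.6, -6.6, 26.0], np.float64(3.1))
(0.7, 0, 0.26) ([0.1066, -0.1085, -0.0328], [-0.6, -8.0, 31.3], np.float64(3.8))
(0.75, 0, 0.26) ([0.1269, -0.1262, -0.0374], [-0.6, -9.3, 36.5], np.float64(4.4))
(0.8, 0, 0.26) ([0.1478, -0.1435, -0.0419], [-0.5, -10.7, 41.8], np.float64(5.0))
```

{"name": "arm_command", "arguments": {"commands": [0.017, -0.017, -0.008, 0, -1.3, 5, 0, 0.033, -0.034, -0.0135, -0.5, -2.5, 10.3, 0, 0.05, -0.053, -0.018, -0.5, -3.8, 15.6, 0, 0.068, -0.072, -0.023, -0.5, -5.2, 20.8, 0, 0.087, -0.09, -0.028, -0.5, -6.6, 26, 0, 0.1066, -0.1085, -0.033, -0.5, -8, 31.3, 0, 0.127, -0.126, -0.037, -0.5, -9.3, 36.5, 0, 0.148, -0.1435, -0.042, -0.5, -10.7, 41.8, 0]}}

```text
t: 7.1
eef_pos: [0.4676, 0.0035, 0.2378]
tool_rot: [0.131, 0.99, 0.057, 0.007]
contact_force: [1.0, 0.3, -1.9]
gripper_width: 0.115
grasp_force: 98.0
```

```bash
python3 -c "
from path import *
show([(a,0,.26) for a in(.85,.9,.95,1)])"
```

```text
[ 0.11  0.17 -0.47  2.02  0.38  1.07 -2.02] 7.1 97.97270894050598 0.11461809875971954
(0.85, 0, 0.26) ([0.0043, -0.0268, -0.007], [0.0, -1.4, 5.2], np.float64(0.6))
(0.9, 0, 0.26) ([0.009, -0.0532, -0.0141], [0.0, -2.8, 10.4], np.float64(1.3))
(0.95, 0, 0.26) ([0.0145, -0.0795, -0.0212], [0.0, -4.2, 15.7], np.float64(1.9))
(1, 0, 0.26) ([0.0208, -0.1056, -0.0282], [0.0, -5.6, 20.9], np.float64(2.5))
```

{"name": "arm_command", "arguments": {"commands": [0.004, -0.027, -0.007, 0, -1.4, 5.2, 0, 0.009, -0.053, -0.014, 0, -2.8, 10.4, 0, 0.0145, -0.0795, -0.021, 0, -4.2, 15.7, 0, 0.0185, -0.095, -0.025, 0, -5, 18.8, 0, 0.021, -0.1056, -0.028, 0, -5.6, 20.9, 0, 0.021, -0.1056, -0.028, 0, -5.6, 20.9, 0, 0.021, -0.1056, -0.028, 0, -5.6, 20.9, 0]}}

```text
t: 7.8
eef_pos: [0.4764, 0.113, 0.2381]
tool_rot: [0.13, 0.983, -0.127, -0.016]
contact_force: [-0.1, -1.3, -1.6]
gripper_width: 0.119
grasp_force: 98.0
```

```bash
python3 -c "
from path import *
c=snap('top','t2.png'); i=c['img'][150:310,220:420,::-1]; cv2.imwrite('pics/t2c.png',cv2.resize(i,None,fx=4,fy=3.75,interpolation=cv2.INTER_CUBIC))
zs=lambda t:.26-.06*min(1,t/60)
show([(1,t,zs(t)) for t in(0,7,14,21,28,35,42)])
for r in(-52,0,52):print(w2px('t2.png',O+[0,r/1000,.26]))"
```

```text
[-0.08  0.29 -0.49  1.87  0.33  1.23 -2.54] 7.85 97.99294710159302 0.11475364860949135
(1, 0, 0.26) ([-0.0013, -0.0017, 0.0003], [0.0, -0.2, 0.2], np.float64(0.0))
(1, 7, 0.253) ([-0.0016, -0.0037, -0.0009], [7.0, -1.2, -0.1], np.float64(0.8))
(1, 14, 0.246) ([-0.0018, -0.0048, -0.002], [13.9, -2.2, -0.3], np.float64(1.6))
(1, 21, 0.23900000000000002) ([-0.0019, -0.0049, -0.003], [20.8, -3.2, -0.6], np.float64(2.5))
(1, 28, 0.232) ([-0.0018, -0.0041, -0.0037], [27.7, -4.2, -0.9], np.float64(3.3))
(1, 35, 0.225) ([-0.0015, -0.0024, -0.004], [34.7, -5.2, -1.1], np.float64(4.1))
(1, 42, 0.21800000000000003) ([-0.0012, 0.0001, -0.0039], [41.6, -6.2, -1.4], np.float64(4.9))
[359.93512836 218.3699725 ]
[334.64347379 217.88281714]
[309.34581093 217.39554606]
```

View pics/t2c.png

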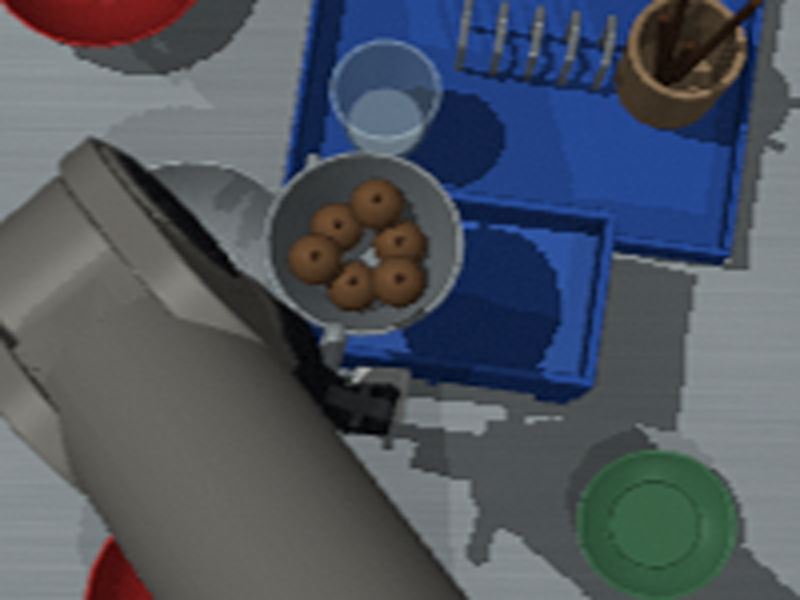

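The cup's rim centre is at crop (366,242) and its pouring edge at crop (463,242), which lies over the middle of the trough as planned. Tilting now.

{"name": "arm_command", "arguments": {"commands": [-0.001, -0.003, -0.001, 5, -0.9, 0, 0, -0.002, -0.005, -0.002, 12, -2, 0, 0, -0.002, -0.005, -0.003, 20, -3, -0.6, 0, -0.002, -0.004, -0.004, 27.7, -4.2, -0.9, 0, -0.0015, -0.002, -0.004, 34.7, -5.2, -1.1, 0, -0.001, 0, -0.004, 41.6, -6.2, -1.4, 0, -0.001, 0, -0.004, 41.6, -6.2, -1.4, 0]}}

```text
t: 8.55
eef_pos: [0.4757, 0.1092, 0.2411]
tool_rot: [-0.235, 0.964, -0.125, -0.023]
contact_force: [-0.3, -0.9, -2.2]
gripper_width: 0.113
grasp_force: 98.1
```

```bash
python3 -c "
from path import *
zs=lambda t:.26-.06*min(1,t/60)
show([(1,t,zs(t)) for t in(42,48,54,60,66,72,78,84,90,96)])"
```

```text
[ 0.45  0.22 -0.56  2.02 -0.45  0.92 -1.65] 8.55 98.05692315101624 0.11338494370446514
(1, 42, 0.21800000000000003) ([-0.0013, -0.0043, 0.0012], [-0.1, -0.1, -0.5], np.float64(0.1))
(1, 48, 0.21200000000000002) ([-0.0009, -0.0019, -0.0003], [5.8, -1.0, -0.7], np.float64(0.7))
(1, 54, 0.20600000000000002) ([-0.0005, 0.0013, -0.0017], [11.8, -1.9, -1.0], np.float64(1.4))
(1, 60, 0.2) ([0.0, 0.0051, -0.0031], [17.7, -2.8, -1.2], np.float64(2.1))
(1, 66, 0.2) ([0.0001, 0.007, -0.0096], [23.6, -3.7, -1.4], np.float64(2.8))
(1, 72, 0.2) ([0.0003, 0.0095, -0.0159], [29.5, -4.6, -1.6], np.float64(3.5))
(1, 78, 0.2) ([0.0005, 0.0126, -0.0219], [35.5, -5.5, -1.8], np.float64(4.2))
(1, 84, 0.2) ([0.0009, 0.0164, -0.0276], [41.4, -6.4, -2.1], np.float64(4.9))
(1, 90, 0.2) ([0.0014, 0.0207, -0.0328], [47.3, -7.3, -2.3], np.float64(5.6))
(1, 96, 0.2) ([0.0019, 0.0255, -0.0376], [53.3, -8.2, -2.5], np.float64(6.3))
```

{"name": "arm_command", "arguments": {"commands": [-0.001, -0.002, 0, 5.8, -1, -0.7, 0, -0.0005, 0.001, -0.002, 11.8, -1.9, -1, 0, 0, 0.005, -0.003, 17.7, -2.8, -1.2, 0, 0, 0.007, -0.0096, 23.6, -3.7, -1.4, 0, 0, 0.0095, -0.016, 29.5, -4.6, -1.6, 0, 0, 0.011, -0.019, 32.5, -5, -1.7, 0, 0.0005, 0.0126, -0.022, 35.5, -5.5, -1.8, 0, 0.0007, 0.014, -0.025, 38.5, -6, -2, 0]}}

```text
t: 9.35
eef_pos: [0.4729, 0.0914, 0.2585]
tool_rot: [-0.545, 0.833, -0.091, -0.028]
contact_force: [-0.2, 0.2, -2.4]
gripper_width: 0.115
grasp_force: 98.2
```

```bash
python3 -c "
from path import *
show([(1,t,.2) for t in(81,84,88,92,96)])"
```

```text
[ 0.83  0.52 -0.65  2.07 -0.95  1.14 -0.94] 9.35 98.19976687431335 0.11544240835497707
(1, 81, 0.2) ([0.0005, 0.0041, -0.0049], [0.1, 0.6, 0.4], np.float64(0.1))
(1, 84, 0.2) ([0.0003, 0.0039, -0.0083], [3.1, 0.2, 0.2], np.float64(0.4))
(1, 88, 0.2) ([0.0001, 0.004, -0.0128], [7.0, -0.4, 0.1], np.float64(0.8))
(1, 92, 0.2) ([-0.0001, 0.0043, -0.0173], [11.0, -0.9, -0.1], np.float64(1.3))
(1, 96, 0.2) ([-0.0003, 0.0049, -0.0218], [14.9, -1.5, -0.3], np.float64(1.7))
```

{"name": "arm_command", "arguments": {"commands": [0, 0.004, -0.008, 3, 0, 0, 0, 0, 0.004, -0.011, 5, 0, 0, 0, 0, 0.004, -0.013, 7, 0, 0, 0, 0, 0.004, -0.017, 11, -0.9, 0, 0, 0, 0.005, -0.022, 15, -1.5, 0, 0, 0, 0.005, -0.022, 15, -1.5, 0, 0, 0, 0.005, -0.022, 15, -1.5, 0, 0, 0, 0.005, -0.022, 15, -1.5, 0, 0]}}

```text
t: 10.15
eef_pos: [0.4714, 0.07, 0.2639]
tool_rot: [-0.651, 0.754, -0.086, -0.026]
contact_force: [-0.2, -0.9, -1.5]
gripper_width: 0.116
grasp_force: 98.2
```

```bash
python3 -c "
from path import *
a=snap('top','t3.png')['img'][150:300,230:400,::-1];b=snap('side','s3.png')['img'][150:350,230:480,::-1]
cv2.imwrite('pics/m3.png',np.hstack([cv2.resize(a,(400,353)),cv2.resize(b,(400,353))]))
show([(1,96,.2)])"
```

```text
[ 0.92  0.69 -0.67  2.06 -1.01  1.26 -0.79] 10.25 98.24755311012268 0.11117464554524702
(1, 96, 0.2) ([-0.0005, 0.0011, -0.0001], [-0.1, -0.1, -0.1], np.float64(0.0))
```

View pics/m3.png

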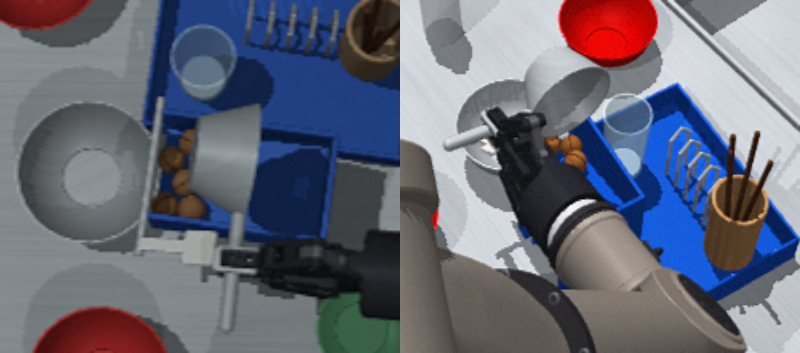

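The walnuts rolled out and lie against the shut flap, at about (170,180) in the left half, with none visible outside. I'll untilt along the reverse path.

```bash
python3 -c "
from path import *
show([(1,t,.22) for t in(88,80,72,64,56,48,40,32)])"
```

```text
[ 0.92  0.69 -0.67  2.06 -1.01  1.26 -0.79] 10.25 98.24755311012268 0.11117464554524702
(1, 88, 0.22) ([-0.003, -0.017, 0.0057], [-8.0, 1.1, 0.2], np.float64(0.9))
(1, 80, 0.22) ([-0.0023, -0.0144, 0.0144], [-15.9, 2.2, 0.5], np.float64(1.9))
(1, 72, 0.22) ([-0.0014, -0.0106, 0.0225], [-23.8, 3.4, 0.8], np.float64(2.8))
(1, 64, 0.22) ([-0.0004, -0.0057, 0.0301], [-31.7, 4.6, 1.1], np.float64(3.7))
(1, 56, 0.22) ([0.0007, 0.0002, 0.0369], [-39.6, 5.7, 1.4], np.float64(4.7))
(1, 48, 0.22) ([0.0019, 0.007, 0.0428], [-47.6, 6.9, 1.7], np.float64(5.6))
(1, 40, 0.22) ([0.0032, 0.0145, 0.0476], [-55.5, 8.1, 2.0], np.float64(6.5))
(1, 32, 0.22) ([0.0046, 0.0226, 0.0514], [-63.4, 9.2, 2.3], np.float64(7.5))
```

{"name": "arm_command", "arguments": {"commands": [-0.003, -0.017, 0.0057, -8, 1.1, 0.2, 0, -0.0023, -0.0144, 0.0144, -16, 2.2, 0.5, 0, -0.0014, -0.0106, 0.0225, -24, 3.4, 0.8, 0, 0, -0.0057, 0.03, -31.7, 4.6, 1, 0, 0.001, 0, 0.037, -39.6, 5.7, 1.4, 0, 0.002, 0.007, 0.043, -47.6, 6.9, 1.7, 0, 0.003, 0.0145, 0.0476, -55.5, 8.1, 2, 0, 0.0046, 0.0226, 0.0514, -63.4, 9.2, 2.3, 0]}}

```text
t: 11.05
eef_pos: [0.476, 0.1169, 0.2342]
tool_rot: [-0.146, 0.981, -0.124, -0.02]
contact_force: [-1.5, 0.4, -2.9]
gripper_width: 0.115
grasp_force: 98.1
```

```bash
python3 -c "
from path import *
show([(1,25,.235),(1,18,.245),(1,11,.26),(1,4,.26),(.95,0,.26),(.9,0,.26),(.85,0,.26),(.8,0,.26)])"
```

```text
[ 0.31  0.21 -0.55  2.   -0.23  0.92 -1.91] 11.05 98.09417366981506 0.11539991683125407
(1, 25, 0.235) ([-0.0007, -0.0029, -0.0056], [-6.7, 0.8, 0.2], np.float64(0.8))
(1, 18, 0.245) ([-0.0008, -0.0037, -0.0076], [-13.6, 1.8, 0.5], np.float64(1.6))
(1, 11, 0.26) ([-0.0013, -0.0049, -0.0146], [-20.5, 2.9, 0.8], np.float64(2.4))
(1, 4, 0.26) ([-0.0005, -0.0011, -0.0077], [-27.4, 3.9, 1.0], np.float64(3.2))
(0.95, 0, 0.26) ([0.0036, 0.0278, -0.0121], [-31.6, 4.4, -4.3], np.float64(3.7))
(0.9, 0, 0.26) ([0.0079, 0.054, -0.0202], [-31.7, 4.3, -9.8], np.float64(3.9))
(0.85, 0, 0.26) ([0.013, 0.08, -0.0283], [-31.8, 4.2, -15.3], np.float64(4.1))
(0.8, 0, 0.26) ([0.0189, 0.1058, -0.0363], [-31.9, 4.1, -20.8], np.float64(4.5))
```

{"name": "arm_command", "arguments": {"commands": [-0.0007, -0.003, -0.0056, -6.7, 0.8, 0.2, 0, -0.0008, -0.004, -0.0076, -13.6, 1.8, 0.5, 0, -0.0013, -0.005, -0.0146, -20.5, 2.9, 0.8, 0, -0.0005, -0.001, -0.0077, -27.4, 3.9, 1, 0, 0.0036, 0.028, -0.012, -31.6, 4.4, -4.3, 0, 0.008, 0.054, -0.02, -31.7, 4.3, -9.8, 0, 0.013, 0.08, -0.028, -31.8, 4.2, -15.3, 0, 0.019, 0.106, -0.036, -31.9, 4.1, -20.8, 0]}}

```text
t: 11.85
eef_pos: [0.4673, 0.0033, 0.2355]
tool_rot: [0.127, 0.99, 0.061, 0.006]
contact_force: [1.1, -0.2, -0.5]
gripper_width: 0.114
grasp_force: 98.4
```

```bash
python3 -c "
from path import *
show([(a,0,.25) for a in(.7,.63,.56,.49,.42,.35,.28,.21)])"
```

```text
[ 0.13  0.18 -0.49  2.02  0.38  1.07 -2.01] 11.85 98.42450380325317 0.11357867056315657
(0.7, 0, 0.25) ([-0.0049, 0.0503, 0.0213], [-0.4, 2.9, -10.1], np.float64(1.2))
(0.63, 0, 0.25) ([-0.0069, 0.0868, 0.0309], [-0.4, 4.8, -17.4], np.float64(2.1))
(0.56, 0, 0.25) ([-0.0075, 0.1228, 0.0403], [-0.4, 6.7, -24.7], np.float64(3.0))
(0.49, 0, 0.25) ([-0.0066, 0.158, 0.0495], [-0.4, 8.7, -32.0], np.float64(3.9))
(0.42, 0, 0.25) ([-0.0045, 0.1922, 0.0584], [-0.4, 10.6, -39.4], np.float64(4.7))
(0.35, 0, 0.25) ([-0.0012, 0.2254, 0.0671], [-0.4, 12.5, -46.7], np.float64(5.6))
(0.28, 0, 0.25) ([0.0031, 0.2574, 0.0755], [-0.4, 14.5, -54.0], np.float64(6.5))
(0.21, 0, 0.25) ([0.0083, 0.2881, 0.0835], [-0.4, 16.4, -61.4], np.float64(7.4))
```

{"name": "arm_command", "arguments": {"commands": [-0.003, 0.03, 0.012, -0.4, 1.5, -6, 0, -0.006, 0.066, 0.025, -0.4, 3.8, -13.5, 0, -0.007, 0.1, 0.035, -0.4, 5.7, -21, 0, -0.007, 0.14, 0.045, -0.4, 7.7, -28.3, 0, -0.0055, 0.175, 0.054, -0.4, 9.6, -35.7, 0, -0.003, 0.209, 0.063, -0.4, 11.5, -43, 0, 0.001, 0.241, 0.071, -0.4, 13.5, -50.3, 0, 0.0055, 0.273, 0.079, -0.4, 15.4, -57.7, 0]}}

```text
t: 12.65
eef_pos: [0.504, -0.266, 0.2282]
tool_rot: [0.111, 0.856, 0.5, 0.065]
contact_force: [0.5, 0.3, -2.0]
gripper_width: 0.116
grasp_force: 98.4
```

```bash
python3 -c "
from path import *
show([(.18,0,.2),(.12,0,.16),(.06,0,.13),(.02,0,.1),(0,0,.08),(0,0,.07),(0,0,.06),(0,0,.05)])"
```

```text
[ 0.69  0.21 -0.38  1.99  0.19  0.71 -0.32] 12.65 98.43236088752747 0.11616288413099116
(0.18, 0, 0.2) ([-0.0288, 0.0164, 0.0566], [-0.2, 3.4, -12.8], np.float64(1.5))
(0.12, 0, 0.16) ([-0.0462, 0.0247, 0.1002], [-0.2, 5.1, -19.1], np.float64(2.3))
(0.06, 0, 0.13) ([-0.0625, 0.0352, 0.134], [-0.2, 6.7, -25.3], np.float64(3.1))
(0.02, 0, 0.1) ([-0.0728, 0.0393, 0.1661], [-0.2, 7.9, -29.5], np.float64(3.7))
(0, 0, 0.08) ([-0.0778, 0.04, 0.187], [-0.2, 8.4, -31.6], np.float64(4.1))
(0, 0, 0.07) ([-0.0778, 0.0374, 0.1967], [-0.2, 8.4, -31.6], np.float64(4.3))
(0, 0, 0.06) ([-0.0778, 0.0349, 0.2063], [-0.2, 8.4, -31.6], np.float64(4.5))
(0, 0, 0.05) ([-0.0778, 0.0323, 0.216], [-0.2, 8.4, -31.6], np.float64(4.6))
```

{"name": "arm_command", "arguments": {"commands": [-0.018, 0.01, 0.03, 0, 2, -8, 0, -0.038, 0.02, 0.075, 0, 4.3, -16, 0, -0.055, 0.03, 0.117, 0, 6, -22, 0, -0.07, 0.038, 0.155, 0, 7.5, -28, 0, -0.078, 0.04, 0.187, 0, 8.4, -31.6, 0, -0.078, 0.037, 0.198, 0, 8.4, -31.6, 0, -0.078, 0.035, 0.206, 0, 8.4, -31.6, 0, -0.078, 0.035, 0.206, 0, 8.4, -31.6, 0]}}

```text
t: 13.45
eef_pos: [0.5408, -0.3744, 0.0374]
tool_rot: [0.088, 0.683, 0.719, 0.094]
contact_force: [0.4, -0.1, -1.3]
gripper_width: 0.111
grasp_force: 98.2
```

```bash
python3 -c "
from path import *
show([(0,0,.056),(0,0,.052)]); print(get_obs()['eef_pos'],get_obs()['contact_force'])
a=snap('wrist','w4.png')['img'][:,:,::-1];b=snap('top','t4.png')['img'][170:290,230:400,::-1]
cv2.imwrite('pics/m4.png',np.hstack([cv2.resize(a,(376,282)),cv2.resize(b,(400,282))]))"
```

```text
[ 0.93  0.65 -0.45  1.87  0.25  0.47  0.43] 13.45 98.21086406707764 0.11105183203939309
(0, 0, 0.056) ([-0.0019, -0.0007, 0.0037], [-0.2, -0.1, -0.3], np.float64(0.1))
(0, 0, 0.052) ([-0.0019, -0.0017, 0.0075], [-0.2, -0.1, -0.3], np.float64(0.2))
[ 0.54075211 -0.37439889  0.03739245] [ 0.39160082 -0.10277348 -1.3214511 ]
```

View pics/m4.png

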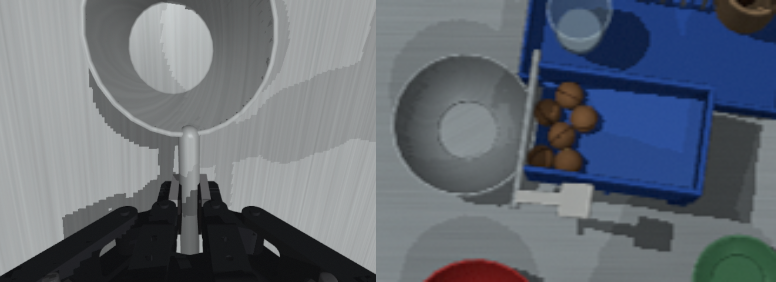

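All six walnuts lie in the trough against the shut flap, at about (565,130) in the right half, and the cup is empty. I'll lower the cup and release it.

{"name": "arm_command", "arguments": {"commands": [0, -0.001, 0.003, 0, 0, 0, 0, 0, -0.002, 0.006, 0, 0, 0, 0, 0, -0.002, 0.0075, 0, 0, 0, 0, 0, -0.002, 0.0085, 0, 0, 0, 0, 0, -0.002, 0.0085, 0, 0, 0, 0]}}

```text
t: 14.05
eef_pos: [0.5412, -0.3774, 0.0293]
tool_rot: [0.089, 0.683, 0.719, 0.094]
contact_force: [-1.9, -0.7, 6.3]
gripper_width: 0.114
grasp_force: 98.6
```

{"name": "arm_command", "arguments": {"commands": [0, 0, 0, 0, 0, 0, 0.2, 0, 0, 0, 0, 0, 0, 0.35, 0, 0, 0, 0, 0, 0, 0.5, 0, 0, 0, 0, 0, 0, 0.5, 0, 0, 0, 0, 0, 0, 0.5, 0, 0, 0, 0, 0, 0, 0.5], "force": 20}}

```text
t: 14.65
eef_pos: [0.5408, -0.3763, 0.0284]
tool_rot: [0.088, 0.683, 0.719, 0.094]
contact_force: [-0.7, -0.2, -0.6]
gripper_width: 0.503
grasp_force: 0.0
```

{"name": "arm_command", "arguments": {"commands": [0, 0, -0.02, 0, 0, 0, 0.5, 0, 0, -0.05, 0, 0, 0, 0.5, 0, 0, -0.09, 0, 0, 0, 0.5, 0, 0, -0.13, 0, 0, 0, 0.3, 0, 0, -0.17, 0, 0, 0, 0, 0, 0, -0.21, 0, 0, 0, 0, 0, 0, -0.24, 0, 0, 0, 0, 0, 0, -0.24, 0, 0, 0, 0]}}

```text
t: 15.45
eef_pos: [0.4807, -0.3817, 0.2655]
tool_rot: [0.092, 0.683, 0.718, 0.093]
contact_force: [0.5, -0.9, 0.2]
gripper_width: -0.0
grasp_force: 0.0
```

```bash
cat > press.py <<'E'
from plan import *
def padpt(a): # a = flap opening (rad); upper face centre of the pad
    e=np.radians(40)-a; h=O+.087*ey+[0,0,.145]-.078*ex
    return h-.075*np.cos(e)*ey+[0,0,.075*np.sin(e)]
def tp(p,yaw): # tool down, tool x heading yaw
    return p,Rz(yaw)*R.from_matrix(np.diag([1.,-1,-1]))
E
python3 - <<'E'
from press import *
p0,R0,o=now(); print(o['eef_pos'],o['q'].round(2),o['t'],o['gripper_width'])
for f in('t5.png',): c=snap('top',f); print(w2px(f,cup+[0,0,.004]))
i=c['img'][200:290,420:550,::-1]; cv2.imwrite('pics/t5c.png',cv2.resize(i,None,fx=4,fy=4))
for yaw in(30,60,90):
    q=o['q']
    for p in(padpt(0)+[0,0,.12],padpt(0),padpt(.7)):
        t=tp(p,yaw); q,e=ik(*t,q); print(yaw,p.round(3),q.round(2),round(e,4))
    print(rel(*tp(padpt(0)+[0,0,.12],yaw),p0,R0))
E
```

```text
[ 0.48068664 -0.38168834  0.265462  ] [ 1.17  0.31 -0.62  1.79  0.04  0.87  0.62] 15.45 -9.133630121839109e-05
[466.7957082  245.48459944]
30 [0.486 0.082 0.313] [ 0.41  0.17 -0.78  1.83  0.13  1.19 -1.46] 0.0
30 [0.486 0.082 0.193] [ 0.34  0.31 -0.74  1.98  0.25  0.94 -1.58] 0.0
30 [0.484 0.064 0.145] [ 0.33  0.36 -0.71  2.04  0.31  0.84 -1.6 ] 0.0
([0.4624, 0.0402, -0.041], [13.7, -8.0, 62.5], np.float64(9.3))
60 [0.486 0.082 0.313] [ 0.44  0.18 -0.82  1.83  0.14  1.19 -0.95] 0.0
60 [0.486 0.082 0.193] [ 0.37  0.32 -0.78  1.98  0.27  0.95 -1.07] 0.0
60 [0.484 0.064 0.145] [ 0.36  0.37 -0.74  2.04  0.34  0.85 -1.09] 0.0
([0.4624, 0.0402, -0.041], [14.8, -4.1, 32.7], np.float64(9.3))
90 [0.486 0.082 0.313] [ 0.49  0.19 -0.87  1.83  0.16  1.19 -0.44] 0.0
90 [0.486 0.082 0.193] [ 0.4   0.33 -0.82  1.98  0.29  0.96 -0.56] 0.0
90 [0.484 0.064 0.145] [ 0.39  0.39 -0.78  2.04  0.36  0.86 -0.59] 0.0
([0.4624, 0.0402, -0.041], [15.1, -0.1, 2.9], np.float64(9.3))
```

{"name": "arm_command", "arguments": {"commands": [0.04, 0.004, -0.01, 2, 0, 0, 0, 0.09, 0.009, -0.02, 5, 0, 0, 0, 0.14, 0.014, -0.03, 8, 0, 0, 0, 0.19, 0.019, -0.035, 11, 0, 0, 0, 0.24, 0.024, -0.038, 14, 0, 0, 0, 0.29, 0.029, -0.04, 15, 0, -1, 0, 0.34, 0.034, -0.041, 15.1, 0, -3, 0, 0.39, 0.038, -0.041, 15.1, 0, -3, 0]}}

```text
t: 16.3
eef_pos: [0.4851, 0.0093, 0.3093]
tool_rot: [-0.0, 0.669, 0.743, -0.004]
contact_force: [1.0, -0.3, 0.3]
gripper_width: 0.001
grasp_force: 0.0
```

```bash
python3 - <<'E'
from press import *
p0,R0,o=now(); print(o['eef_pos'],o['q'].round(2),o['t'])
for h in(.12,.06,.03): print(h,rel(*tp(padpt(0)+[0,0,h],90),p0,R0))
E
```

```text
[0.48513522 0.00926444 0.30925186] [ 0.61  0.18 -0.84  1.85  0.14  1.19 -0.18] 16.3
0.12 ([0.072, 0.0082, -0.0044], [-0.4, 0.3, 6.0], np.float64(1.5))
0.06 ([0.0723, 0.0086, 0.0556], [-0.4, 0.3, 6.0], np.float64(1.8))
0.03 ([0.0724, 0.0088, 0.0856], [-0.4, 0.3, 6.0], np.float64(2.3))
```

{"name": "arm_command", "arguments": {"commands": [0.04, 0.004, 0, 0, 0, 3, 0, 0.072, 0.008, 0.02, 0, 0, 6, 0, 0.072, 0.009, 0.055, 0, 0, 6, 0, 0.0724, 0.009, 0.0856, 0, 0, 6, 0, 0.0724, 0.009, 0.0856, 0, 0, 6, 0, 0.0724, 0.009, 0.0856, 0, 0, 6, 0]}}

```text
t: 16.9
eef_pos: [0.4863, 0.0796, 0.2239]
tool_rot: [-0.001, 0.707, 0.707, -0.004]
contact_force: [-0.1, 0.5, 1.0]
gripper_width: 0.004
grasp_force: 0.0
```

```bash
python3 - <<'E'
from press import *
p0,R0,o=now(); print(o['eef_pos'],o['t'],R0.as_matrix()[:,2].round(3))
for a in(-.1,.1,.25,.4,.55,.7): print(a,rel(*tp(padpt(a),90),p0,R0))
a=snap('side','s6.png')['img'][160:340,230:470,::-1];b=snap('wrist','w6.png')['img'][:,:,::-1]
t=snap('top','t6.png')['img'][200:290,420:550,::-1]
cv2.imwrite('pics/m6.png',np.hstack([cv2.resize(a,(480,360)),np.vstack([cv2.resize(b,(260,180)),cv2.resize(t,(260,180))])]))
E
```

```text
[0.48631371 0.07956663 0.22385388] 16.9 [-0.007 -0.005 -1.   ]
-0.1 ([0.0074, 0.0002, 0.0251], [-0.4, 0.3, -0.1], np.float64(0.5))
0.1 ([-0.0021, -0.0008, 0.0366], [-0.4, 0.3, -0.1], np.float64(0.7))
0.25 ([-0.0076, -0.0013, 0.0464], [-0.4, 0.3, -0.1], np.float64(0.9))
0.4 ([-0.0117, -0.0017, 0.0569], [-0.4, 0.3, -0.1], np.float64(1.2))
0.55 ([-0.0141, -0.0019, 0.0679], [-0.4, 0.3, -0.1], np.float64(1.4))
0.7 ([-0.0148, -0.0019, 0.0791], [-0.4, 0.3, -0.1], np.float64(1.6))
```

View pics/m6.png

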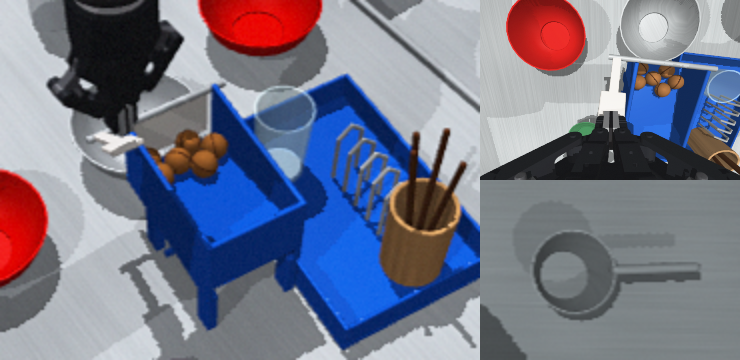

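The cup stands upright and empty at lower right. The walnuts wait behind the flap and the closed fingers are above the pad. Pressing the lever along its arc now.

{"name": "arm_command", "arguments": {"commands": [0.003, 0, 0.028, 0, 0, 0, 0, -0.002, -0.001, 0.0366, 0, 0, 0, 0, -0.0076, -0.001, 0.0464, 0, 0, 0, 0, -0.0117, -0.0017, 0.057, 0, 0, 0, 0, -0.014, -0.002, 0.068, 0, 0, 0, 0, -0.0148, -0.002, 0.079, 0, 0, 0, 0, -0.0148, -0.002, 0.079, 0, 0, 0, 0, -0.0148, -0.002, 0.079, 0, 0, 0, 0], "force": 60}}

```text
t: 17.85
eef_pos: [0.4843, 0.0635, 0.1453]
tool_rot: [0.0, 0.708, 0.706, -0.004]
contact_force: [-0.1, -1.3, 3.6]
gripper_width: -0.0
grasp_force: 2.0
```

{"name": "arm_command", "arguments": {"commands": [0, 0, 0, 0, 0, 0, 0, 0, 0, 0, 0, 0, 0, 0, 0, 0, 0, 0, 0, 0, 0, 0, 0, 0, 0, 0, 0, 0, 0, 0, 0, 0, 0, 0, 0, 0, 0, 0, 0, 0, 0, 0, 0, 0, 0, 0, 0, 0, 0, 0, 0, 0, 0, 0, 0, 0]}}

```text
t: 18.65
eef_pos: [0.4843, 0.0641, 0.1453]
tool_rot: [0.0, 0.708, 0.707, -0.004]
contact_force: [-0.2, -2.6, 4.7]
gripper_width: -0.005
grasp_force: 2.1
```

```bash
python3 - <<'E'
from press import *
p0,R0,o=now(); print(o['eef_pos'],o['t'],o['contact_force'],rel(*tp(padpt(.7),90),p0,R0))
a=snap('side','s7.png')['img'][160:340,230:470,::-1]
t=snap('top','t7.png')['img'][160:290,220:400,::-1]
cv2.imwrite('pics/m7.png',np.hstack([cv2.resize(a,(400,300)),cv2.resize(t,(400,300))]))
E
```

```text
[0.48431719 0.06406033 0.14534466] 18.65 [-0.19167822 -2.56819953  4.74524056] ([0.0003, -0.0005, 0.0005], [-0.3, 0.3, -0.1], np.float64(0.1))
```

View pics/m7.png

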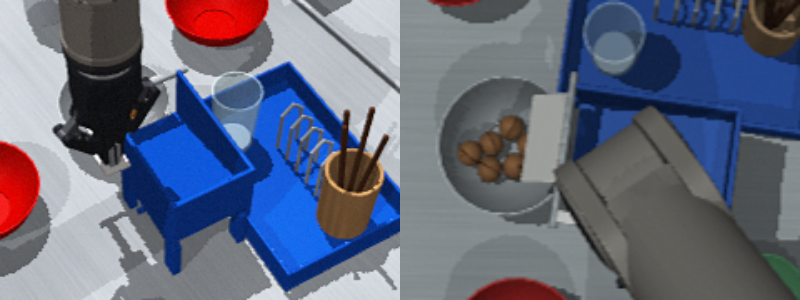

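The trough looks empty. Five walnuts are visible in the bowl around (490,150), with the sixth partly under the flap at about (517,165). That was my last picture (the eleventh, one over the limit of ten), so I'll let things settle and confirm by pixel count.

{"name": "arm_command", "arguments": {"commands": [0, 0, 0, 0, 0, 0, 0, 0, 0, 0, 0, 0, 0, 0, 0, 0, 0, 0, 0, 0, 0, 0, 0, 0, 0, 0, 0, 0, 0, 0, 0, 0, 0, 0, 0, 0, 0, 0, 0, 0, 0, 0, 0, 0, 0, 0, 0, 0, 0, 0, 0, 0, 0, 0, 0, 0]}}

```text
t: 19.55
eef_pos: [0.4844, 0.0641, 0.1454]
tool_rot: [0.0, 0.708, 0.707, -0.004]
contact_force: [0.2, -3.7, 4.9]
gripper_width: -0.001
grasp_force: 2.1
```

```bash
python3 - <<'E'
from press import *
def blobs(f,c):
    h=cv2.cvtColor(c['img'],cv2.COLOR_RGB2HSV); m=cv2.inRange(h,(5,110,40),(18,255,220))
    n,_,st,ce=cv2.connectedComponentsWithStats(m)
    return [(ce[i].round(0).tolist(),int(st[i,4])) for i in range(1,n) if st[i,4]>8]
o=get_obs();print(o['t'],o['eef_pos'],o['contact_force'])
for n in('side','top'):
    c=snap(n,n+'8.png'); print(n,blobs(n,c))
    print([w2px(n+'8.png',O+.04*sx*ex+y*ey+[0,0,z]).round(0).tolist() for sx in(-1,1) for y,z in((-.075,.125),(.07,.095))], w2px(n+'8.png',[.5759,.1979,.02]).round(0))
E
```

```text
19.55 [0.48435659 0.06414814 0.14536482] [ 0.16852193 -3.74362983  4.92172359]
side [([84.0, 12.0], 1366), ([354.0, 7.0], 561), ([558.0, 35.0], 12406), ([211.0, 49.0], 2350), ([611.0, 99.0], 424), ([632.0, 113.0], 604), ([310.0, 228.0], 18), ([451.0, 230.0], 30), ([438.0, 228.0], 11), ([439.0, 274.0], 1550)]
[[336.0, 287.0], [300.0, 243.0], [372.0, 269.0], [334.0, 228.0]] [299. 230.]
top [([60.0, 197.0], 3057), ([385.0, 154.0], 11), ([393.0, 161.0], 11), ([384.0, 182.0], 10), ([263.0, 225.0], 445), ([3.0, 278.0], 363)]
[[363.0, 248.0], [300.0, 241.0], [367.0, 214.0], [305.0, 208.0]] [269. 225.]
```

```bash
python3 - <<'E'
from press import *
c=snap('wrist','w9.png')
h=cv2.cvtColor(c['img'],cv2.COLOR_RGB2HSV); m=cv2.inRange(h,(5,90,30),(18,255,230))
n,_,st,ce=cv2.connectedComponentsWithStats(m)
print([(ce[i].round(0).tolist(),st[i].tolist()) for i in range(1,n) if st[i,4]>15])
f='w9.png'
print('trough',[w2px(f,O+.04*sx*ex+y*ey+[0,0,z]).round(0).tolist() for sx in(-1,1) for y,z in((0,.11),(.07,.095))],'bowl',w2px(f,[.5759,.1979,.02]).round(0), 'r',w2px(f,[.5159,.1979,.05]).round(0))
t=cv2.imread('pics/top8.png'); hh=cv2.cvtColor(t,cv2.COLOR_BGR2HSV); mm=cv2.inRange(hh,(5,90,30),(18,255,230))[200:250,240:300]
for r in mm[5:45]: print(''.join('#' if v else '.' for v in r))
E
```

```text
[([474.0, 22.0], [418, 0, 115, 64, 3532]), ([629.0, 436.0], [611, 397, 29, 70, 1164])]
trough [[391.0, 312.0], [408.0, 172.0], [542.0, 327.0], [564.0, 190.0]] bowl [468.  30.] r [379.  16.]
............................................................
............................................................
............................................................
............................................................
............................................................
.............................##.............................
...........................######...........................
.........................##########.........................
.........................##########.........................
.........................##########.........................
.........................##########.........................
.........................##########.........................
....................##....#########.........................
..................###################.......................
.................####################...................
[... 829 characters left out ...]
####.........................
...............##########..########.........................
...............##########...######..........................
................#########...######..........................
.................#######......##............................
..................####......................................
............................................................
............................................................
............................................................
............................................................
............................................................
............................................................
```

```bash
python3 -c "
from station import hand_in
print(hand_in())"
```

```text
the job is handed in; nothing more can be done
None
```

The job is handed in at about 19.6 s: the camera checks show all six walnuts in the steel bowl, the empty cup stands upright where it started, and the fingers still hold the lever level with about 5 N; I viewed 11 pictures, one over the limit of 10.

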